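# Put inspected tablets back in their child-resistant jar and switch the stage lamp off

## Task

The tablets on the light stage have been inspected: press the jar's child-resistant cap down and turn it anticlockwise to unlock it, take it off and put it down clear of the jar, put every tablet into the jar, then put the cap back on, pressing it down and turning it clockwise until it locks. Also turn the lamp's dimmer knob fully anticlockwise, to its off stop. Leave everything else on the bench where it is.

Things in the scene. Friction and masses are not known exactly. Their poses are not given: they have to be found in the camera images.
- jar: Amber jar held fast in a grey bench clamp, immovable. Origin on the bench under its axis, z up. Body 84 mm across, shoulder at 97 mm, neck 48 mm across up to the rim at 115 mm; hollow, 77 mm across inside, floor at 14 mm. Clamp plate 120 mm along the jar's x, 100 mm along y; jaws 44 mm high; clamp screw reaches 78 mm to -x.
- jar_mouth (a point): Centre of the jar's rim, 115 mm above the bench; clear mouth 41 mm across. A grey springy seal ring in the mouth stands 6 mm above the rim when the cap is off and can be pressed flush with it. Four bayonet lugs ring the neck just below the rim, 57 mm across.
- jar_dots (a point): Centre of the jar's shoulder, 97 mm above the bench, axes as the jar's. Around it, 37 mm out, are four red dots at 0, 90, 180 and 270 degrees from the jar's x (cap locked when its arrow points at one) and four green dots midway, at 45 degrees and so on (cap free).
- cap: White push-and-turn cap, 64 mm outside diameter (16 grip flats, every 22.5 degrees from its x), 22 mm high, 30 g, loose; starts locked on the jar. Origin at the centre of its lower edge, z up, x along the red arrow on its top. Locked: origin 101 mm above the jar's, x at the jar's x or a multiple of 90 degrees from it, within 4 degrees. Four equal tabs inside: any quarter turn fits.
- cap_top (a point): Centre of the cap's flat top, 22 mm above the cap's origin. To unlock: a seal spring holds the tabs up behind ratchet teeth 3 mm deep, so hold the cap down at least 3.5 mm (5 mm is the bottom; 6 N at first, 11 N at the bottom) and meanwhile turn it anticlockwise seen from above by 26 to 66 degrees, best 45 (arrow to a green dot); then it lifts straight off.
- cap_tabs (a point): Centre of the ring of tabs inside the cap, 5 mm above its origin. To close: set the cap on with the arrow at a green dot, within 20 degrees (it rests on the seal about 1 mm above its locked height; clearance on the neck about 1 mm), press down 5 to 6 mm, turn it clockwise about 45 degrees to the end stop, let go: it springs up about 5 mm into the lock.
- stage: Flat black microscope base with a white lit top; fixed. Origin on the bench under the middle of the white area, z up; white top at 20 mm, 250 mm (x) by 210 mm (y); base from -140 to +230 mm in x, 115 mm to either side. Steel pole 308 mm high at x = +195, y = +75 mm; microscope head, 74 mm across, underside 103 mm above the bench, at x = +195, y = +190 mm.
- knob (a joint): dimmer knob's angle, rad: 0 = off, the anticlockwise end stop (seen from above); grows clockwise up to 4.7; stays where it is left, about 0.05 N m to turn
- knob_grip (a point): on the knob's axis, 82 mm above the bench, at gripping height on its upright bar grip: the bar is 38 mm long along this point's x, 14 mm thick along its y, and reaches from 59 to 89 mm above the bench; it turns with the knob
- dimmer: Black lamp dimmer box, fixed, 100 mm (x) by 130 mm (y), 45 mm high, origin on the bench under its middle; the knob's axis is at x = -8, y = +14 mm
- tab1: Pressed two-layer tablet, white below and blue on top, 30 mm (x) by 20 mm (y) by 15 mm high, 17 g; origin at the centre of its underside. Starts flat on the light stage, or is absent.
- tab2: Pressed two-layer tablet, white below and blue on top, 30 mm (x) by 20 mm (y) by 15 mm high, 17 g; origin at the centre of its underside. Starts flat on the light stage, or is absent.
- tab3: Pressed two-layer tablet, white below and blue on top, 30 mm (x) by 20 mm (y) by 15 mm high, 17 g; origin at the centre of its underside. Starts flat on the light stage, or is absent.
- tab4: Pressed two-layer tablet, white below and blue on top, 30 mm (x) by 20 mm (y) by 15 mm high, 17 g; origin at the centre of its underside. Starts flat on the light stage, or is absent.
- tweezers: Bystander, to be left alone: steel tweezers lying flat on the back of the light stage, 120 x 11 x 6 mm, long axis x; origin at the centre of its underside
- dish: Bystander, to be left alone: shallow glass dish, 84 mm across, 14 mm high; origin at the centre of its underside
- pen: Bystander, to be left alone: white and blue marker pen lying flat, 134 mm long along its x, 14 mm thick; origin at the centre of its underside
- beaker: Bystander, to be left alone: glass beaker, 68 mm across, 85 mm high; origin at the centre of its underside
- wash_bottle: Bystander, to be left alone: white wash bottle with red spout, 64 mm across, 190 mm high, spout reaching 55 mm to its -x; origin at the centre of its underside
- magnifier: Bystander, to be left alone: green hand lens lying flat, 122 mm long along its x (lens end at +x, 48 mm across), 9 mm high; origin at the centre of its underside
- mouse: Bystander, to be left alone: grey computer mouse, 100 x 60 mm, 34 mm high; origin at the centre of its underside
Mind the look-alikes: they are no part of the job. Several things have the shape of the cap; the one meant has the colours described above.

How it is judged:
On the way, in this order (a step that is already met when the one before it is completed fails the run):
1. the cap, still on the neck, has been pressed down and turned out of its ratchet until its tabs are free (at least 25 degrees from locked) (horizontal distance between cap and jar below 0.004 m and angle between cap's own z axis and vertical below 0.06 rad and z of cap in the frame of jar below 0.106 m and angle between the x axis of cap and the x axis of jar, either way round above 0.43 rad and angle between the x axis of cap and the y axis of jar, either way round above 0.4 rad), for 0.1 s.
2. the cap has been taken off and put down clear of the jar (axes more than 70 mm apart, below 60 mm) (horizontal distance between cap and jar above 0.07 m and height (world z) of cap below 0.06 m), for 0.2 s.
3. every tablet is in the jar (horizontal distance between each of tab1, tab2, tab3, tab4 and jar below 0.036 m and z of tab1 in the frame of jar between 0.005 and 0.09 m and z of tab2 in the frame of jar between 0.005 and 0.09 m and z of tab3 in the frame of jar between 0.005 and 0.09 m and z of tab4 in the frame of jar between 0.005 and 0.09 m), for 0.2 s.
At the end, for the whole second after the job is handed in: Every tablet is inside the jar, below its neck; the cap is on the jar (within 4 mm of its axis, upright), sprung up into its lock and within 0.13 rad of a locked position; the dimmer knob is within 0.1 rad of its off stop; the bystanders are where they were, within 30 mm (all of step 3 and horizontal distance between cap and jar below 0.004 m and angle between cap's own z axis and vertical below 0.06 rad and z of cap in the frame of jar between 0.099 and 0.1025 m and (angle between the x axis of cap and the x axis of jar, either way round below 0.13 rad or angle between the x axis of cap and the y axis of jar, either way round below 0.13 rad) and value of joint knob below 0.1 rad and linear speed of cap below 0.02 m/s); the robot touches nothing.
It fails at once if a bystander is moved more than 30 mm (distance of any of tweezers, dish, pen, beaker, wash_bottle, magnifier, mouse from where it was at the start of the episode above 0.03 m).
Of tab1, tab2, tab3, tab4 only 2 to 4 are there at a start; the rules pass over those that are not, and their reading is None.
At some moment in a run one of tab1, tab2, tab3, tab4 may be knocked a few centimetres aside while the robot is not near it.
It also fails if it takes over 210 s, if anything falls off the work surface, if the arm or the gripper's body presses on something with over 40 N, if the wrist force passes 120 N, or if a joint passes its speed limit or range.

## Robot

A 6-joint arm with a two-finger parallel gripper is mounted at the origin on the work surface. World frame = base frame: x ahead of the robot, y to its left, z up, the work surface at z = 0. Lengths are in m, angles in rad, forces in N, time in s.
With the tool pointing down it reaches from about 0.25 to 0.775 m from the base axis. Payload 8.9 kg.
Tool frame: the origin (TCP) lies on the centre line of the jaws, within the pads' length; the fingertips stand 11 mm ahead of it and the grasp point (between the pads) lies 8 mm behind it; z points along the fingers, y is the line along which they close (so a half turn about z gives the same grasp; the last joint's range is limited). The gripper opens to 85 mm and grips with 20 to 120 N. Pads are 22 mm wide; open, the fingers measure 114 mm over their backs; the gripper's body (76 mm by 85 mm) begins 54 mm behind the grasp point. The pads swing forward as they close: fully open they stand 13 mm farther back than shut.
Start: joints at [-1.271, 0.291, -0.153, 1.127, 0, 1.431], TCP at [0.223, -0.475, 0.242] pointing down, gripper open.
Joint ranges: [-2.52, 2.52], [-0.91, 1.74], [-1.3, 1.37], [-1.96, 2.02], [-1.52, 1.47], [-3.14, 3.14]. Speed limits (rad/s): [2.22, 2.22, 2.79, 3.14, 3.14, 3.14].

## Interface

Orientations are given as a unit quaternion [w, x, y, z].
In Python, from station import status, cams, job gives the robot as it stands.
- The arm moves only by the shell command python3 -m jog 'ROWS' [OPENING] [FORCE]. ROWS is JSON, a list of rows, each an object of numbers: "x", "y", "z": the shift along the tool's x, y, z in units of 4 cm (1.0 is 4 cm); "rx", "ry", "rz": the turn, a rotation vector about the tool's x, y, z in units of 0.12 rad (1.0 is 0.12 rad). A call has 1 to 8 rows; each row shifts and turns the commanded pose from where the row before left it, along the tool's axes as they then stand; what a row does not reach is not made up. A row lasts 1/12 s, in which the tool goes at most 41.7 mm and 7.16 degrees, less where a joint would pass 70% of its speed; a pose out of reach is approached as far as the arm can. A call with a number of a shift or a turn outside -1 to 1 is refused whole. A call with a gripper value outside its range is refused whole. OPENING is the opening, from -1 (shut) to 1 (fully open), set as the call begins (- or left out, the last holds). The fingers move at their own pace and stop on an object; FORCE is the grip in N (left out, the last holds). Time passes only in rows, so rows that do not move let the fingers close. It gives the time, the measured TCP pose, the force, the opening and the grip force at its end, in the units of the state.
- status.get_obs(): the state, without advancing time (a new reading comes with each control period).
- cams.read_camera(name): name is "scene" or "top" or "wrist"; returns a dict with "frame" (384x512x3 uint8, blue, green, red), "camera_matrix" (3x3 intrinsics, pixels), "k1" (the pictures are not rectified: a ray, as slopes to the right and down, at radius r is drawn at 1 + k1 r^2 times it, then the intrinsics apply), "T" (4x4, takes a point from camera to world coordinates). Camera axes: x right, y down, z forward; pixel columns grow to the right and rows downward; lengths in m; the calibration is good to about 2 mm. A picture is of the moment at which its call begins. There is no depth.
- job.finish_job(): hands the job in; it is judged then, once.
The state is a dict: "time_s": time; "joint_positions": joint angles; "qd": joint speeds; "tau": joint torques, N m; "position": TCP position; "ee_rot": TCP orientation; "force": force on the tool from outside, world axes, zero at the start; "wrist_torque": the same for the moment, N m; "grip_width": finger opening in m; "gripper_force": force on a finger pad.
Only numpy, scipy, OpenCV 4.12 (cv2) and the standard library are available. Lean on these libraries where they do the work, as an engineer would, in place of code of your own. Each camera call takes 0.05 s, during which the arm holds its last target. There are 200 camera calls.

## Working session

There is one attempt and no reset: what is moved stays moved. The work goes in short steps, Python scripts to look and compute and a shell command to move; the robot and the scene stay as the last step left them, time stands still between calls to the robot, and variables do not carry over. Pictures are saved under pics/ and viewed, at most 14 in all, crops included, and the job is handed in when it is done.

```bash
ls; mkdir -p pics; cat > h.py <<'E'
import numpy as np, cv2
from station import status, cams
def cam(n):
    d=cams.read_camera(n); return d
def ray(d,u,v):
    K=np.array(d["camera_matrix"]);T=np.array(d["T"]);k=d["k1"]
    q=np.array([(u-K[0,2])/K[0,0],(v-K[1,2])/K[1,1]]);p=q.copy()
    for _ in range(30): p=q/(1+k*(p@p))
    return T[:3,3],T[:3,:3]@np.array([p[0],p[1],1])
def onz(d,u,v,z):
    o,r=ray(d,u,v); return o+r*(z-o[2])/r[2]
def proj(d,P):
    K=np.array(d["camera_matrix"]);T=np.array(d["T"]);k=d["k1"]
    c=T[:3,:3].T@(np.array(P)-T[:3,3]);p=c[:2]/c[2];p=p*(1+k*(p@p))
    return np.array([K[0,0]*p[0]+K[0,2],K[1,1]*p[1]+K[1,2]])
E
python3 - <<'E'
from h import *
for n in("scene","top","wrist"):
    d=cam(n); cv2.imwrite(f"pics/{n}0.png",d["frame"]); print(n,np.round(d["T"],3).tolist(),np.round(d["camera_matrix"],1).tolist(),d["k1"])
s=status.get_obs(); print(s)
E
```

```text
pics
scene [[-0.113, 0.869, -0.483, 1.123], [0.994, 0.097, -0.058, 0.023], [-0.004, -0.486, -0.874, 1.184], [0.0, 0.0, 0.0, 1.0]] [[421.5, 0.0, 258.2], [0.0, 421.5, 188.3], [0.0, 0.0, 1.0]] -0.08519997709725698
top [[0.019, -0.988, 0.154, 0.247], [-1.0, -0.02, -0.011, -0.048], [0.014, -0.154, -0.988, 1.799], [0.0, 0.0, 0.0, 1.0]] [[496.4, 0.0, 251.9], [0.0, 496.4, 190.1], [0.0, 0.0, 1.0]] -0.028368400756399858
wrist [[0.425, -0.867, -0.259, 0.29], [-0.905, -0.408, -0.119, -0.444], [-0.002, 0.286, -0.958, 0.374], [0.0, 0.0, 0.0, 1.0]] [[289.3, 0.0, 251.6], [0.0, 289.3, 188.9], [0.0, 0.0, 1.0]] 0.012333525120722862
{'time_s': 0.15, 'joint_positions': array([-1.27131366e+00,  2.91124508e-01, -1.53922643e-01,  1.12671629e+00,
       -9.68132568e-06,  1.43154228e+00]), 'qd': array([ 0.00121447, -0.00146117,  0.00100215,  0.00115481,  0.00145639,
       -0.00025331]), 'tau': array([ 4.49779745e-04, -5.37369418e+01,  3.31520820e+01,  1.14059672e-02,
       -3.37635447e-04,  8.28654009e-06]), 'position': array([ 0.22294706, -0.47496349,  0.24188925]), 'ee_rot': array([-4.81617168e-04,  9.76034984e-01,  2.17613135e-01, -4.35234274e-05]), 'force': array([-0.22398948,  0.12834839, -1.26231169]), 'wrist_torque': array([-0.02801529, -0.01069761, -0.0109663 ]), 'gripper_force': 0.0, 'grip_width': 0.08552687801212408}
```

View pics/top0.png

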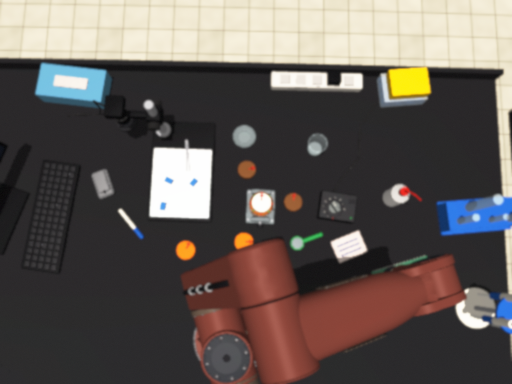

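View pics/scene0.png

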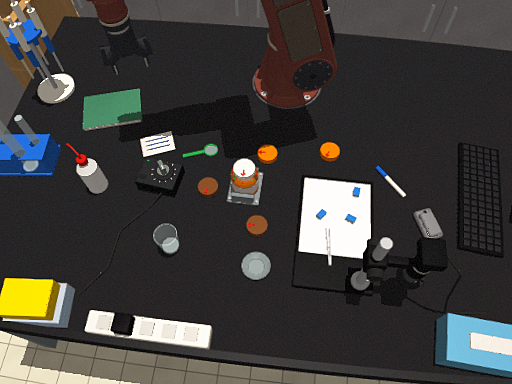

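Candidates for the cap in the top picture: the white one with a red arrow on the jar (261,204), orange caps at (186,250) and (243,241), and brown ones at (247,169) and (293,201). The white one matches the description. There are three tablets on the stage at (169,180), (194,182) and (163,206), and the dimmer is at (337,206).

```bash
python3 - <<'E'
from h import *
t=cam("top"); s=cam("scene")
def blobs(d,f,lo,hi,box,amin=6):
    hsv=cv2.cvtColor(f,cv2.COLOR_BGR2HSV); m=cv2.inRange(hsv,lo,hi)
    n,l,st,c=cv2.connectedComponentsWithStats(m); out=[]
    for i in range(1,n):
        x,y=c[i]
        if st[i,4]>=amin and box[0]<x<box[2] and box[1]<y<box[3]:
            pts=np.argwhere(l==i)[:,::-1]; out.append((c[i],st[i,4],pts))
    return out
for n,d,bt,bc in(("top",t,(145,140,216,225),(245,188,278,218)),("scene",s,(295,170,375,260),(225,150,262,180))):
    f=d["frame"]
    for c,a,p in blobs(d,f,(95,120,60),(125,255,255),bt):
        w=onz(d,c[0],c[1],0.032 if n=="top" else .031)
        P=np.array([onz(d,*q,0.033)[:2] for q in p]);e,v=np.linalg.eigh(np.cov(P.T))
        print(n,"tab",c.round(1),a,w.round(4),"yaw",np.degrees(np.arctan2(v[1,1],v[0,1])).round(0))
    for c,a,p in blobs(d,f,(0,0,170),(179,60,255),bc,20):
        (x,y),r=cv2.minEnclosingCircle(p.astype(np.int32)); print(n,"cap",c.round(1),a,onz(d,*c,.123).round(4),"enc",onz(d,x,y,.123).round(4),r)
    st=blobs(d,f,(0,0,170),(179,60,255),bt,500)
    for c,a,p in st: 
        R=cv2.minAreaRect(p.astype(np.int32)); print(n,"stage",[onz(d,*q,.02)[:2].round(3).tolist() for q in cv2.boxPoints(R)])
b=lambda f,x0,y0,w,h,k:cv2.resize(f[y0:y0+h,x0:x0+w],None,fx=k,fy=k,interpolation=cv2.INTER_CUBIC)
cv2.imwrite("pics/c1.png",np.vstack([np.hstack([b(t["frame"],236,180,50,50,8),b(s["frame"],220,150,50,50,8)]),b(s["frame"],130,140,80,20*2-15,10)[:200]]) if 0 else np.hstack([b(t["frame"],236,180,50,50,8),b(s["frame"],220,150,50,50,8)]))
cv2.imwrite("pics/c2.png",np.hstack([b(t["frame"],312,181,50,50,8),b(s["frame"],135,147,50,50,8)]))
E
```

```text
top tab [168.5 180. ] 20 [0.5528 0.2347 0.032 ] yaw 63.0
top tab [193.2 181.7] 19 [0.5483 0.1455 0.032 ] yaw 145.0
top tab [162.5 205.7] 20 [0.459 0.252 0.032] yaw 172.0
top cap [261.1 201.9] 297 [ 0.468 -0.098  0.123] enc [ 0.4694 -0.0993  0.123 ] 10.12432861328125
top cap [248.1 216.6] 23 [ 0.417  -0.0547  0.123 ] enc [ 0.4187 -0.0543  0.123 ] 4.062600135803223
top stage [[0.422, 0.3], [0.705, 0.302], [0.699, 0.083], [0.417, 0.086]]
scene tab [356.2 191.1] 50 [0.4623 0.2528 0.031 ] yaw 170.0
scene tab [321.1 213.4] 49 [0.552  0.1462 0.031 ] yaw 146.0
scene tab [350.7 217.6] 50 [0.5562 0.236  0.031 ] yaw 67.0
scene cap [243.8 167.3] 302 [ 0.4713 -0.0975  0.123 ] enc [ 0.471  -0.0978  0.123 ] 10.820560455322266
scene stage [[0.708, 0.085], [0.424, 0.087], [0.421, 0.314], [0.704, 0.289]]
```

View pics/c1.png

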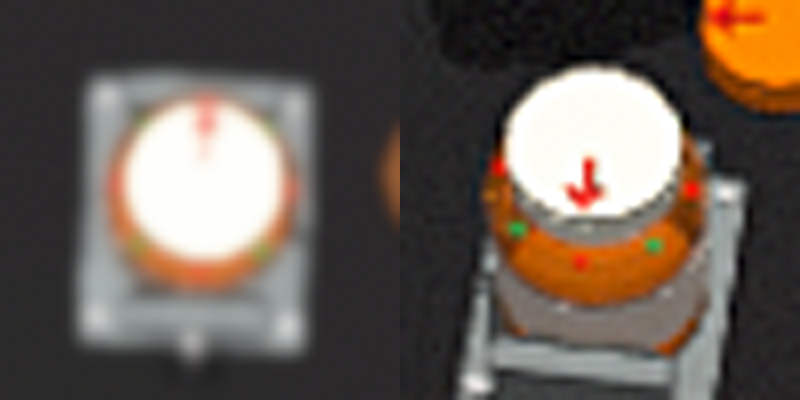

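View pics/c2.png

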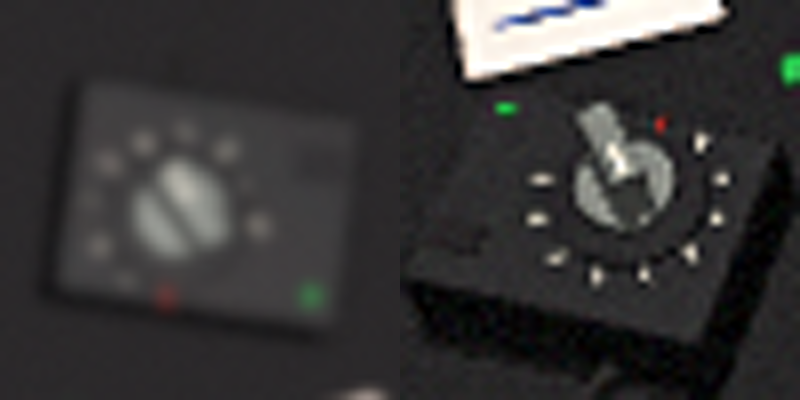

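The crops confirm the choice. The white cap's arrow points at a red dot, along world +x, and both views put it at about (0.470,-0.098). The jar yaw is about -2°. The knob bar needs a closer wrist view, so I'm heading over the dimmer.

```bash
cat >> h.py <<'E'
from scipy.spatial.transform import Rotation as Ro
def pose():
    s=status.get_obs(); w,x,y,z=s["ee_rot"]; return s,Ro.from_quat([x,y,z,w])
def plan(p,hd=None):
    s,R=pose(); d=R.inv().apply(np.array(p)-s["position"])/.04
    X=R.as_matrix()[:,0]; h=np.degrees(np.arctan2(X[1],X[0]))
    t=0 if hd is None else ((hd-h+90)%180-90)
    # levelling: rotation vector (tool frame) to vertical
    z=R.inv().apply([0,0,-1]); lv=np.cross([0,0,1],z)
    print("pos",s["position"].round(4),"head",round(h,2),"q6",s["joint_positions"][5].round(2),"shift units",d.round(3),"rz units",round(-np.radians(t)/.12,3),"level",(lv/.12).round(3),"F",s["force"].round(1),"tq",s["wrist_torque"].round(2),"w",round(s["grip_width"],4),"t",round(s["time_s"],2))
E
python3 - <<'E'
from h import *
t=cam("top");s=cam("scene")
k=onz(t,335.5,207,.085);print(k, onz(s,135+617/8,147+160/8,.085))
for u,v in((186.5,203),(235,240)):pass
plan([k[0]-.07,k[1],.27],0)
for q in((400,194),(316,145)):print(onz(t,*q,.0).round(3))
E
```

```text
[ 0.46031929 -0.3588043   0.085     ] [ 0.45745441 -0.19874092  0.085     ]
pos [ 0.223  -0.4752  0.2422] head 25.14 q6 1.43 shift units [ 5.022 -0.857 -0.695] rz units 3.657 level [-0.002 -0.     0.   ] F [0.7 0.3 0.6] tq [ 0.01 -0.02  0.01] w 0.0851 t 0.35
[ 0.524 -0.613  0.   ]
[ 0.702 -0.303  0.   ]
```

```bash
python3 -m jog '[{"x":0.8,"z":-0.1},{"x":0.8,"z":-0.1},{"x":0.8,"z":-0.1},{"x":0.8,"z":-0.1},{"x":0.8,"z":-0.1},{"x":0.8},{"x":0.7},{"x":0.4}]' 1 && python3 -m jog '[{"x":0.3},{"rz":0.9},{"rz":0.9},{"rz":0.9},{"rz":0.9},{}]'
python3 - <<'E'
from h import *
d=cam("wrist"); cv2.imwrite("pics/w1.png",d["frame"]); plan([.46,-.359,.25],0)
E
```

```text
pos [ 0.223  -0.4752  0.2422] head 25.14 q6 1.43 shift units [ 6.597 -0.113 -0.194] rz units 3.656 level [-0.002 -0.     0.   ] F [ 0.4  0.1 -0.2] tq [ 0.   -0.02  0.03] w 0.0855 t 0.4schema error: expected keys x, y, z, rx, ry, rz
```

View pics/w1.png

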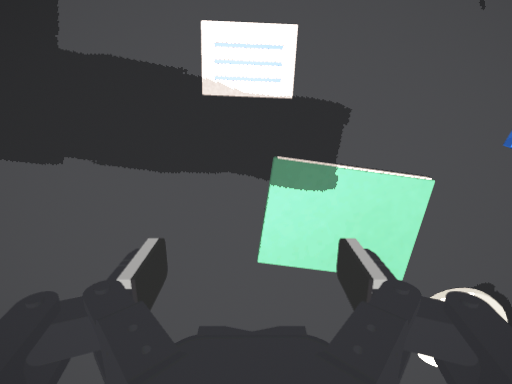

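The view shows only the card and the green book; the move was refused because every key is required. I'm repeating it with full rows.

```bash
python3 -m jog '[{"x":0.8,"y":0,"z":-0.05,"rx":0,"ry":0,"rz":0.4},{"x":0.8,"y":0,"z":0,"rx":0,"ry":0,"rz":0},{"x":0.8,"y":0,"z":0,"rx":0,"ry":0,"rz":0},{"x":0.8,"y":0,"z":0,"rx":0,"ry":0,"rz":0},{"x":0.8,"y":-0.1,"z":0,"rx":0,"ry":0,"rz":0},{"x":0.8,"y":-0.1,"z":0,"rx":0,"ry":0,"rz":0},{"x":0.6,"y":-0.1,"z":0,"rx":0,"ry":0,"rz":0},{"x":0.4,"y":0,"z":0,"rx":0,"ry":0,"rz":0}]' 1 && python3 -m jog '[{"x":0,"y":0,"z":0,"rx":0,"ry":0,"rz":0.9},{"x":0,"y":0,"z":0,"rx":0,"ry":0,"rz":0.9},{"x":0,"y":0,"z":0,"rx":0,"ry":0,"rz":0.9},{"x":0,"y":0,"z":0,"rx":0,"ry":0,"rz":0.6},{"x":0,"y":0,"z":0,"rx":0,"ry":0,"rz":0}]'
python3 - <<'E'
from h import *
d=cam("wrist"); cv2.imwrite("pics/w2.png",d["frame"]); plan([.46,-.359,.25],0)
E
```

```text
time_s: 1.07
position: [0.4343, -0.3725, 0.2443]
ee_rot: [-0.0, 0.981, 0.195, 0.0]
force: [-0.5, -0.3, -0.2]
grip_width: 0.0857
gripper_force: 0.0
time_s: 1.48
position: [0.4324, -0.3743, 0.2443]
ee_rot: [-0.0, 1.0, -0.004, -0.0]
force: [0.4, 0.5, 0.5]
grip_width: 0.0853
gripper_force: 0.0
pos [ 0.4324 -0.3744  0.2443] head -0.21 q6 2.3 shift units [ 0.689 -0.386 -0.143] rz units -0.031 level [-0.  0.  0.] F [-0.1 -0.   0.6] tq [ 0.06 -0.07  0.03] w 0.0851 t 1.53
```

View pics/w2.png

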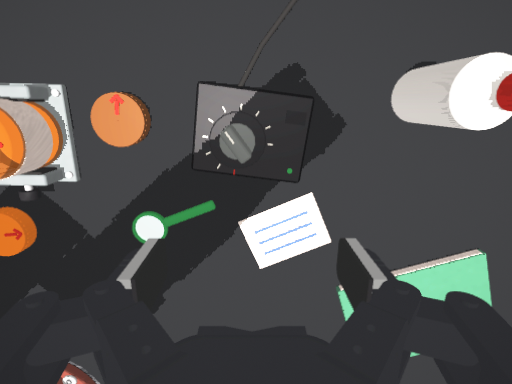

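The knob bar is at about (238,143), running from (226,127) to (252,160). The dots confirm the dimmer, with the red mark at (234,172).

```bash
python3 - <<'E'
from h import *
d=cam("wrist"); f=d["frame"]
cv2.imwrite("pics/w2c.png",cv2.resize(f[80:190,180:325],None,fx=5,fy=5,interpolation=cv2.INTER_CUBIC))
C=[onz(d,u,v,.045)[:2] for u,v in((198,82),(313,97),(301,182),(192,169))]
print(np.round(C,4).tolist(),np.mean(C,0))
E
```

```text
[[0.5269, -0.3165], [0.5111, -0.4411], [0.415, -0.4325], [0.4312, -0.304]] [ 0.47104485 -0.37352294]
```

View pics/w2c.png

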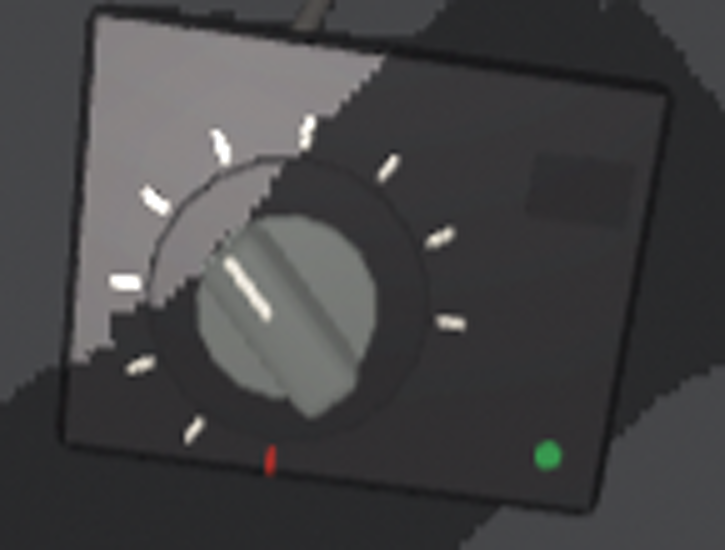

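```bash
python3 - <<'E'
from h import *
d=cam("wrist")
a,b=onz(d,180+240/5,80+240/5,.089),onz(d,180+333/5,80+393/5,.089); print(a,b,np.linalg.norm(a-b),np.degrees(np.arctan2(*(a-b)[1::-1])))
a,b=onz(d,180+229/5,80+258/5,.089),onz(d,180+268/5,80+320/5,.089);print("line",a,b, np.degrees(np.arctan2(*(a-b)[1::-1])))
r=onz(d,180+270/5,80+460/5,.045);print("red",r, np.degrees(np.arctan2(r[1]+.3586,r[0]-.465)))
plan([.465,-.3586,.115],31)
E
```

```text
[ 0.48186594 -0.35100215  0.089     ] [ 0.45160188 -0.36893472  0.089     ] 0.03517797903448921 30.648306824101567
line [ 0.47841037 -0.34875585  0.089     ] [ 0.46628373 -0.35614873  0.089     ] 31.368157239244056
red [ 0.42740527 -0.35316692  0.045     ] 171.77670901668125
pos [ 0.4323 -0.3744  0.2443] head -0.15 q6 2.3 shift units [ 0.815 -0.397  3.232] rz units -4.53 level [-0.  0.  0.] F [ 0.1  1.  -0.6] tq [-0.01 -0.02 -0.05] w 0.085 t 1.63
```

```bash
python3 -m jog '[{"x":0.84,"y":-0.39,"z":0,"rx":0,"ry":0,"rz":0},{"x":0,"y":0,"z":0.8,"rx":0,"ry":0,"rz":-0.9},{"x":0,"y":0,"z":0.8,"rx":0,"ry":0,"rz":-0.9},{"x":0,"y":0,"z":0.8,"rx":0,"ry":0,"rz":-0.9},{"x":0,"y":0,"z":0.8,"rx":0,"ry":0,"rz":-0.9},{"x":0,"y":0,"z":0,"rx":0,"ry":0,"rz":-0.9},{"x":0,"y":0,"z":0,"rx":0,"ry":0,"rz":0}]' 1 40
python3 - <<'E'
from h import *
plan([.466,-.3593,.076],31)
E
```

```text
time_s: 2.22
position: [0.4649, -0.3579, 0.1143]
ee_rot: [-0.002, 0.964, 0.267, -0.001]
force: [0.9, -0.1, 0.6]
grip_width: 0.0856
gripper_force: 0.0
pos [ 0.4649 -0.3579  0.1143] head 31.02 q6 1.82 shift units [0.006 0.048 0.957] rz units 0.003 level [-0.032  0.008  0.   ] F [ 0.9 -0.1  0.6] tq [-0.   -0.01 -0.03] w 0.0856 t 2.22
```

```bash
python3 -m jog '[{"x":0,"y":0.04,"z":0.5,"rx":0,"ry":0,"rz":0},{"x":0,"y":0,"z":0.46,"rx":0,"ry":0,"rz":0},{"x":0,"y":0,"z":0,"rx":0,"ry":0,"rz":0}]' 1 40 && python3 -m jog '[{"x":0,"y":0,"z":0,"rx":0,"ry":0,"rz":0},{"x":0,"y":0,"z":0,"rx":0,"ry":0,"rz":0},{"x":0,"y":0,"z":0,"rx":0,"ry":0,"rz":0},{"x":0,"y":0,"z":0,"rx":0,"ry":0,"rz":0},{"x":0,"y":0,"z":0,"rx":0,"ry":0,"rz":0},{"x":0,"y":0,"z":0,"rx":0,"ry":0,"rz":0},{"x":0,"y":0,"z":0,"rx":0,"ry":0,"rz":0},{"x":0,"y":0,"z":0,"rx":0,"ry":0,"rz":0}]' -1 40
python3 - <<'E'
from h import *
plan([.466,-.3593,.076],31)
E
```

```text
time_s: 2.47
position: [0.466, -0.3597, 0.0761]
ee_rot: [-0.001, 0.965, 0.263, -0.001]
force: [-1.4, 0.2, -0.8]
grip_width: 0.0853
gripper_force: 0.0
time_s: 3.13
position: [0.4659, -0.358, 0.0785]
ee_rot: [-0.002, 0.964, 0.265, -0.0]
force: [-4.4, 10.6, 13.6]
grip_width: 0.0133
gripper_force: 41.2
pos [ 0.4659 -0.358   0.0785] head 30.68 q6 1.83 shift units [-0.015  0.03   0.062] rz units -0.047 level [-0.034 -0.006  0.   ] F [-4.4 10.6 13.6] tq [ 2.2   1.03 -0.06] w 0.0133 t 3.13
```

```bash
python3 -m jog '[{"x":0,"y":-0.03,"z":-0.08,"rx":0,"ry":0,"rz":-0.4},{"x":0,"y":0,"z":0,"rx":0,"ry":0,"rz":-0.9},{"x":0,"y":0,"z":0,"rx":0,"ry":0,"rz":-0.9},{"x":0,"y":0,"z":0,"rx":0,"ry":0,"rz":-0.9},{"x":0,"y":0,"z":0,"rx":0,"ry":0,"rz":-0.9},{"x":0,"y":0,"z":0,"rx":0,"ry":0,"rz":-0.9},{"x":0,"y":0,"z":0,"rx":0,"ry":0,"rz":-0.9},{"x":0,"y":0,"z":0,"rx":0,"ry":0,"rz":-0.9}]'
python3 - <<'E'
from h import *
plan([.466,-.3593,.076],172)
E
```

```text
time_s: 3.8
position: [0.4648, -0.3571, 0.079]
ee_rot: [-0.003, 0.782, 0.623, 0.0]
force: [0.8, 4.1, -14.9]
grip_width: 0.0131
gripper_force: 44.6
pos [ 0.4648 -0.3571  0.079 ] head 77.03 q6 1.02 shift units [-0.046  0.042  0.076] rz units 12.367 level [-0.035 -0.03   0.   ] F [  0.8   4.1 -14.9] tq [ 0.47 -0.04 -0.07] w 0.0131 t 3.8
```

```bash
python3 -m jog '[{"x":0,"y":0,"z":0.04,"rx":0,"ry":0,"rz":-0.9},{"x":0,"y":0,"z":0,"rx":0,"ry":0,"rz":-0.9},{"x":0,"y":0,"z":0,"rx":0,"ry":0,"rz":-0.9},{"x":0,"y":0,"z":0,"rx":0,"ry":0,"rz":-0.9},{"x":0,"y":0,"z":0,"rx":0,"ry":0,"rz":-0.9},{"x":0,"y":0,"z":0,"rx":0,"ry":0,"rz":-0.9},{"x":0,"y":0,"z":0,"rx":0,"ry":0,"rz":-0.9},{"x":0,"y":0,"z":0,"rx":0,"ry":0,"rz":-0.9}]' && python3 -m jog '[{"x":0,"y":0,"z":0,"rx":0,"ry":0,"rz":-0.9},{"x":0,"y":0,"z":0,"rx":0,"ry":0,"rz":-0.9},{"x":0,"y":0,"z":0,"rx":0,"ry":0,"rz":-0.9},{"x":0,"y":0,"z":0,"rx":0,"ry":0,"rz":-0.9},{"x":0,"y":0,"z":0,"rx":0,"ry":0,"rz":-0.9},{"x":0,"y":0,"z":0,"rx":0,"ry":0,"rz":-0.9},{"x":0,"y":0,"z":0,"rx":0,"ry":0,"rz":-0.9},{"x":0,"y":0,"z":0,"rx":0,"ry":0,"rz":0}]'
python3 - <<'E'
from h import *
plan([.466,-.3593,.076],172)
E
```

```text
time_s: 4.47
position: [0.4639, -0.3574, 0.0789]
ee_rot: [-0.003, 0.45, 0.893, 0.0]
force: [-8.3, 4.6, 3.2]
grip_width: 0.0128
gripper_force: 47.1
time_s: 5.13
position: [0.4634, -0.3582, 0.0789]
ee_rot: [-0.003, 0.088, 0.996, 0.001]
force: [-10.3, 0.5, 1.3]
grip_width: 0.013
gripper_force: 47.0
pos [ 0.4634 -0.3582  0.0789] head 169.87 q6 -0.6 shift units [-0.068 -0.015  0.072] rz units -0.31 level [ 0.007 -0.048  0.   ] F [-10.3   0.5   1.3] tq [0.22 2.1  0.05] w 0.013 t 5.13
```

```bash
python3 -m jog '[{"x":0.05,"y":0,"z":0,"rx":0,"ry":0,"rz":-0.5},{"x":0,"y":0,"z":0,"rx":0,"ry":0,"rz":-0.5},{"x":0,"y":0,"z":0,"rx":0,"ry":0,"rz":0},{"x":0,"y":0,"z":0,"rx":0,"ry":0,"rz":0}]' && python3 -m jog '[{"x":0,"y":0,"z":0,"rx":0,"ry":0,"rz":-0.5},{"x":0,"y":0,"z":0,"rx":0,"ry":0,"rz":-0.5},{"x":0,"y":0,"z":0,"rx":0,"ry":0,"rz":0},{"x":0,"y":0,"z":0,"rx":0,"ry":0,"rz":0}]'
python3 - <<'E'
from h import *
plan([.466,-.3593,.076],172)
E
```

```text
time_s: 5.47
position: [0.4633, -0.3583, 0.079]
ee_rot: [-0.001, 0.033, 0.999, 0.001]
force: [-3.7, 2.6, -3.6]
grip_width: 0.0128
gripper_force: 67.4
time_s: 5.8
position: [0.4647, -0.3586, 0.0793]
ee_rot: [0.0, -0.027, 1.0, 0.0]
force: [3.3, 4.1, -7.0]
grip_width: 0.0132
gripper_force: 125.3
pos [ 0.4647 -0.3586  0.0793] head -176.95 q6 -0.84 shift units [-0.032 -0.02   0.083] rz units 1.608 level [ 0.007  0.007 -0.   ] F [ 3.3  4.1 -7. ] tq [ 0.6  -0.89 -2.12] w 0.0132 t 5.8
```

The torque has risen to 2.1 Nm, so the knob is at its stop. I'm releasing, lifting and heading for the jar.

```bash
python3 -m jog '[{"x":0,"y":0,"z":0,"rx":0,"ry":0,"rz":0},{"x":0,"y":0,"z":0,"rx":0,"ry":0,"rz":0},{"x":0,"y":0,"z":0,"rx":0,"ry":0,"rz":0},{"x":0,"y":0,"z":0,"rx":0,"ry":0,"rz":0},{"x":0,"y":0,"z":-0.8,"rx":0,"ry":0,"rz":0},{"x":0,"y":0,"z":-0.8,"rx":0,"ry":0,"rz":0},{"x":0,"y":0,"z":-0.8,"rx":0,"ry":0,"rz":0},{"x":0,"y":0,"z":-0.8,"rx":0,"ry":0,"rz":0}]' 1 
python3 - <<'E'
from h import *
d=cam("wrist");cv2.imwrite("pics/w3.png",d["frame"])
plan([.45,-.098,.24],20)
E
```

```text
time_s: 6.47
position: [0.4642, -0.359, 0.2094]
ee_rot: [0.0, -0.029, 1.0, -0.0]
force: [0.3, -0.9, -0.2]
grip_width: 0.0856
gripper_force: 0.0
pos [ 0.4663 -0.361   0.216 ] head -176.71 q6 -0.84 shift units [ 0.025  6.584 -0.649] rz units -2.43 level [-0.06   0.049  0.   ] F [ 1.4 -1.4  5.8] tq [-0.07 -0.06 -0.  ] w 0.0849 t 6.52
```

View pics/w3.png

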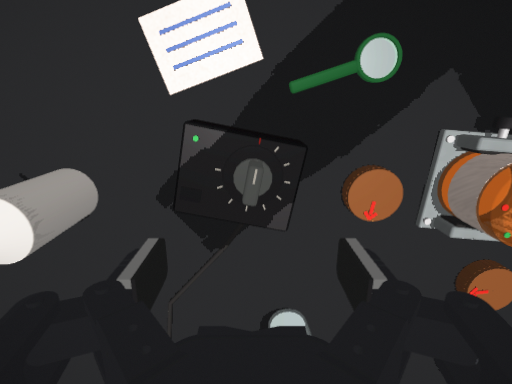

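The pointer at (255,175) now faces the red off mark at (260,140).

```bash
python3 -m jog '[{"x":0,"y":0.8,"z":-0.2,"rx":0,"ry":0,"rz":0},{"x":0,"y":0.9,"z":-0.2,"rx":0,"ry":0,"rz":0},{"x":0,"y":0.9,"z":-0.2,"rx":0,"ry":0,"rz":0},{"x":0,"y":0.9,"z":-0.2,"rx":0,"ry":0,"rz":0},{"x":0,"y":0.9,"z":0,"rx":0,"ry":0,"rz":0},{"x":0,"y":0.9,"z":0,"rx":0,"ry":0,"rz":0},{"x":0,"y":0.9,"z":0,"rx":0,"ry":0,"rz":0},{"x":0,"y":0.38,"z":0,"rx":0,"ry":0,"rz":0}]' 1 && python3 -m jog '[{"x":0,"y":0,"z":0,"rx":0,"ry":0,"rz":-0.8},{"x":0,"y":0,"z":0,"rx":0,"ry":0,"rz":-0.8},{"x":0,"y":0,"z":0,"rx":0,"ry":0,"rz":-0.8},{"x":0,"y":0,"z":0,"rx":0,"ry":0,"rz":0},{"x":0,"y":0,"z":0,"rx":0,"ry":0,"rz":0}]'
python3 - <<'E'
from h import *
d=cam("wrist");cv2.imwrite("pics/w4.png",d["frame"])
plan([.47,-.098,.24],20)
E
```

```text
time_s: 7.18
position: [0.4485, -0.0929, 0.2399]
ee_rot: [0.0, -0.03, 1.0, 0.0]
force: [-0.5, 0.3, 0.4]
grip_width: 0.0853
gripper_force: 0.0
time_s: 7.6
position: [0.4494, -0.0963, 0.2397]
ee_rot: [0.0, -0.17, 0.985, -0.0]
force: [-0.2, -0.0, -0.4]
grip_width: 0.0852
gripper_force: 0.0
pos [ 0.4493 -0.0963  0.2396] head -160.42 q6 -0.71 shift units [-0.473 -0.213 -0.009] rz units -0.061 level [-0.003  0.002  0.   ] F [-0.8 -0.7 -0.1] tq [ 0.04 -0.02 -0.01] w 0.0854 t 7.65
```

View pics/w4.png

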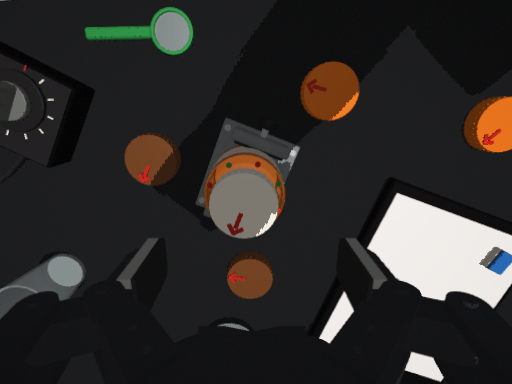

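The cap top is at about (244,204), with its arrow toward (236,226). I'll fit the circle and arrow in this image.

```bash
python3 - <<'E'
from h import *
d=cam("wrist");f=d["frame"];hsv=cv2.cvtColor(f,cv2.COLOR_BGR2HSV)
m=cv2.inRange(hsv,(0,0,110),(179,50,255)); r=cv2.inRange(hsv,(0,150,60),(6,255,255))|cv2.inRange(hsv,(172,150,60),(179,255,255))
box=np.zeros_like(m);box[165:242,205:286]=1
m=cv2.morphologyEx((m&(box*255)),cv2.MORPH_OPEN,np.ones((3,3)))
n,l,st,c=cv2.connectedComponentsWithStats(m);i=1+np.argmax(st[1:,4]);print(st[i],c[i])
cn=max(cv2.findContours((l==i).astype(np.uint8),0,1)[0],key=cv2.contourArea);h=cv2.convexHull(cn)[:,0]
W=np.array([onz(d,*q,.123)[:2] for q in h.astype(float)])
def circ(P):
    A=np.c_[2*P,np.ones(len(P))];s=np.linalg.lstsq(A,(P**2).sum(1),rcond=None)[0];return s[:2],np.sqrt(s[2]+s[:2]@s[:2])
for _ in range(4):
    C,R=circ(W);e=np.abs(np.linalg.norm(W-C,axis=1)-R);W=W[e<max(.0008,np.percentile(e,85))]
print("cap",C,R,e.max(),len(W))
n,l,st,c=cv2.connectedComponentsWithStats(r&(box*255))
for i in range(1,n):
    if st[i,4]>5:
        print(st[i],onz(d,*c[i],.123)[:2])
        if st[i,4]>60:
            P=np.array([onz(d,*q[::-1],.123)[:2] for q in np.argwhere(l==i).astype(float)]);v=np.linalg.eigh(np.cov(P.T))[1][:,1];print("arrow",np.degrees(np.arctan2(v[1],v[0])), np.degrees(np.arctan2(*(P.mean(0)-C)[::-1])))
# clamp plate edge for yaw
for a,b in (((228,120),(298,150)),): 
    A,B=onz(d,*a,.044),onz(d,*b,.044);print("plate y-edge",np.degrees(np.arctan2(*(B-A)[1::-1])))
plan([*C,.20],20)
E
```

```text
[ 209  171   69   67 3346] [243.84548715 203.49820681]
cap [ 0.46914805 -0.09695665] 0.03167411517551707 0.0006468427668091699 28
[255 165   5   2   9] [ 0.42955232 -0.09791519]
[207 183   6   5  23] [ 0.4607769  -0.13228601]
[278 208   3   6  15] [ 0.46238922 -0.06488317]
[234 213   9  16  63] [ 0.48475837 -0.09725688]
arrow 179.0955769097117 -1.0999491170752178
[227 224  16  11  71] [ 0.49456528 -0.09783822]
arrow 85.35620425036824 -1.971091016776565
plate y-edge 86.72657524829177
pos [ 0.4493 -0.0964  0.2396] head -160.4 q6 -0.71 shift units [-0.463 -0.18   0.99 ] rz units -0.058 level [-0.003  0.001  0.   ] F [-0.2 -0.  -0.4] tq [ 0.02 -0.05 -0.03] w 0.0856 t 7.7
```

```bash
python3 -m jog '[{"x":-0.46,"y":-0.18,"z":0,"rx":0,"ry":0,"rz":-0.1},{"x":0,"y":0,"z":0.8,"rx":0,"ry":0,"rz":0},{"x":0,"y":0,"z":0.8,"rx":0,"ry":0,"rz":0},{"x":0,"y":0,"z":0.8,"rx":0,"ry":0,"rz":0},{"x":0,"y":0,"z":0,"rx":0,"ry":0,"rz":0},{"x":0,"y":0,"z":0.4,"rx":0,"ry":0,"rz":0},{"x":0,"y":0,"z":0.3,"rx":0,"ry":0,"rz":0},{"x":0,"y":0,"z":0,"rx":0,"ry":0,"rz":0}]' 1 60
python3 - <<'E'
from h import *
plan([.4692,-.097,.1135],20.5)
E
```

```text
time_s: 8.37
position: [0.4684, -0.0966, 0.1151]
ee_rot: [-0.001, -0.177, 0.984, 0.0]
force: [-0.6, 0.4, -1.0]
grip_width: 0.0851
gripper_force: 0.0
pos [ 0.4684 -0.0966  0.1151] head -159.63 q6 -0.71 shift units [-0.017 -0.016  0.039] rz units -0.018 level [ 0.01  -0.013  0.   ] F [-0.6  0.4 -1. ] tq [0.05 0.02 0.01] w 0.0851 t 8.37
```

```bash
python3 -m jog '[{"x":-0.02,"y":-0.01,"z":0.03,"rx":0,"ry":0,"rz":0},{"x":0,"y":0,"z":0,"rx":0,"ry":0,"rz":0},{"x":0,"y":0,"z":0,"rx":0,"ry":0,"rz":0},{"x":0,"y":0,"z":0,"rx":0,"ry":0,"rz":0},{"x":0,"y":0,"z":0,"rx":0,"ry":0,"rz":0},{"x":0,"y":0,"z":0,"rx":0,"ry":0,"rz":0}]' -1 60
python3 - <<'E'
from h import *
plan([.4692,-.097,.1135],20.5)
E
```

```text
time_s: 8.87
position: [0.4708, -0.0971, 0.1159]
ee_rot: [0.001, -0.177, 0.984, -0.001]
force: [-1.4, 1.1, 5.5]
grip_width: 0.062
gripper_force: 64.8
pos [ 0.4708 -0.0971  0.1159] head -159.55 q6 -0.71 shift units [0.036 0.016 0.06 ] rz units -0.008 level [-0.011  0.015  0.   ] F [-1.4  1.1  5.5] tq [ 0.28  0.23 -0.06] w 0.062 t 8.87
```

```bash
python3 -m jog '[{"x":0,"y":0,"z":0.06,"rx":0,"ry":0,"rz":0},{"x":0,"y":0,"z":0.06,"rx":0,"ry":0,"rz":0},{"x":0,"y":0,"z":0.06,"rx":0,"ry":0,"rz":0},{"x":0,"y":0,"z":0,"rx":0,"ry":0,"rz":0},{"x":0,"y":0,"z":0,"rx":0,"ry":0,"rz":0}]'
python3 - <<'E'
from h import *
plan([.4692,-.097,.1109],20.5)
E
```

```text
time_s: 9.28
position: [0.4709, -0.0971, 0.1115]
ee_rot: [0.002, -0.177, 0.984, -0.001]
force: [-13.6, 4.1, 47.5]
grip_width: 0.0618
gripper_force: 69.4
pos [ 0.4709 -0.0971  0.1115] head -159.55 q6 -0.71 shift units [0.039 0.018 0.014] rz units -0.008 level [-0.021  0.025  0.   ] F [-13.6   4.1  47.5] tq [ 1.34  3.18 -0.1 ] w 0.0618 t 9.28
```

```bash
python3 -m jog '[{"x":0.03,"y":0,"z":-0.05,"rx":0,"ry":0,"rz":0},{"x":0,"y":0,"z":0,"rx":0,"ry":0,"rz":-0.5},{"x":0,"y":0,"z":0,"rx":0,"ry":0,"rz":-0.5},{"x":0,"y":0,"z":0,"rx":0,"ry":0,"rz":-0.5},{"x":0,"y":0,"z":0,"rx":0,"ry":0,"rz":0},{"x":0,"y":0,"z":0,"rx":0,"ry":0,"rz":0}]'
python3 - <<'E'
from h import *
plan([.4692,-.097,.1109],65.5)
E
```

```text
time_s: 9.78
position: [0.4709, -0.0978, 0.1117]
ee_rot: [0.002, -0.266, 0.964, -0.001]
force: [-0.4, 1.0, 15.3]
grip_width: 0.0621
gripper_force: 65.9
pos [ 0.4709 -0.0978  0.1117] head -149.2 q6 -0.89 shift units [0.027 0.038 0.02 ] rz units -5.047 level [-0.029  0.03   0.   ] F [-0.4  1.  15.3] tq [0.43 0.22 0.15] w 0.0621 t 9.78
```

Turning freely with 15 N on it. Continuing to 45°.

```bash
python3 -m jog '[{"x":0,"y":0,"z":0,"rx":0,"ry":0,"rz":-0.7},{"x":0,"y":0,"z":0,"rx":0,"ry":0,"rz":-0.7},{"x":0,"y":0,"z":0,"rx":0,"ry":0,"rz":-0.7},{"x":0,"y":0,"z":0,"rx":0,"ry":0,"rz":-0.7},{"x":0,"y":0,"z":0,"rx":0,"ry":0,"rz":-0.7},{"x":0,"y":0,"z":0,"rx":0,"ry":0,"rz":-0.7},{"x":0,"y":0,"z":0,"rx":0,"ry":0,"rz":-0.8},{"x":0,"y":0,"z":0,"rx":0,"ry":0,"rz":0}]'
python3 -m jog '[{"x":0,"y":0,"z":0,"rx":0,"ry":0,"rz":0},{"x":0,"y":0,"z":0,"rx":0,"ry":0,"rz":0}]'
python3 - <<'E'
from h import *
d=cam("wrist");s=cam("scene");t=cam("top")
b=lambda f,x0,y0,w,h,k:cv2.resize(f[y0:y0+h,x0:x0+w],None,fx=k,fy=k,interpolation=cv2.INTER_CUBIC)
cv2.imwrite("pics/u1.png",np.hstack([b(d["frame"],200,140,100,110,3.5),b(s["frame"],215,140,70,77,5)]))
plan([.4692,-.097,.1109],65.5)
E
```

```text
time_s: 10.45
position: [0.4709, -0.0974, 0.1117]
ee_rot: [0.002, -0.541, 0.841, -0.002]
force: [0.3, 2.7, 16.9]
grip_width: 0.0617
gripper_force: 66.0
time_s: 10.62
position: [0.4708, -0.0974, 0.1117]
ee_rot: [0.002, -0.539, 0.843, -0.001]
force: [-0.4, 3.8, 17.0]
grip_width: 0.0616
gripper_force: 66.0
pos [ 0.4708 -0.0974  0.1117] head -114.82 q6 -1.49 shift units [0.007 0.042 0.02 ] rz units -0.047 level [-0.038  0.012  0.   ] F [-0.6  2.9 16.4] tq [0.73 0.41 0.24] w 0.0618 t 10.77
```

View pics/u1.png

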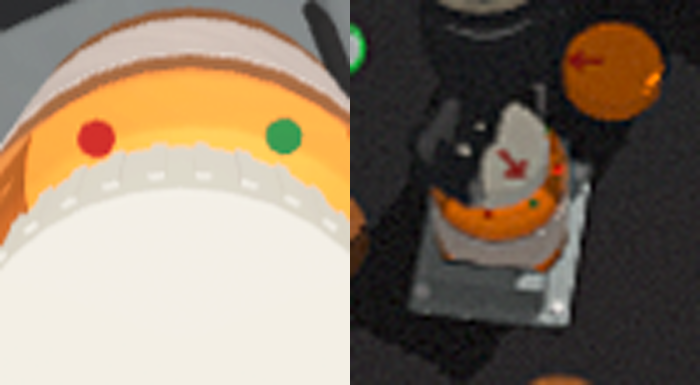

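The arrow now points at a green dot and the cap is unlocked. Lifting straight off.

```bash
python3 -m jog '[{"x":0,"y":0,"z":-0.3,"rx":0,"ry":0,"rz":0},{"x":0,"y":0,"z":-0.4,"rx":0,"ry":0,"rz":0},{"x":0,"y":0,"z":-0.6,"rx":0,"ry":0,"rz":0},{"x":0,"y":0,"z":-0.5,"rx":0,"ry":0,"rz":0},{"x":0,"y":0,"z":0,"rx":0,"ry":0,"rz":0}]'
python3 - <<'E'
from h import *
t=cam("top")
hsv=cv2.cvtColor(t["frame"],cv2.COLOR_BGR2HSV)
for nm,lo,hi in(("orange",(5,180,100),(20,255,255)),("green",(55,120,80),(80,255,255))):
    n,l,st,c=cv2.connectedComponentsWithStats(cv2.inRange(hsv,lo,hi))
    for i in range(1,n):
        if st[i,4]>15: print(nm,st[i].tolist(),onz(t,*c[i],.015)[:2].round(3))
plan([.325,-.135,.17])
E
```

```text
time_s: 11.18
position: [0.4711, -0.0981, 0.1857]
ee_rot: [0.002, -0.538, 0.843, -0.003]
force: [0.6, -0.8, -0.2]
grip_width: 0.0616
gripper_force: 65.5
orange [291, 193, 5, 7, 19] [ 0.505 -0.218]
orange [176, 240, 20, 20, 319] [0.305 0.166]
green [303, 232, 20, 11, 111] [ 0.359 -0.288]
pos [ 0.4705 -0.0979  0.1838] head -114.86 q6 -1.49 shift units [2.371 2.911 0.33 ] rz units -0.0 level [-0.043  0.003  0.   ] F [ 0.  -0.2 -0.9] tq [ 0.04  0.02 -0.01] w 0.0616 t 11.23
```

```bash
python3 -m jog '[{"x":0.6,"y":0.73,"z":0,"rx":0,"ry":0,"rz":0},{"x":0.6,"y":0.73,"z":0,"rx":0,"ry":0,"rz":0},{"x":0.6,"y":0.73,"z":0,"rx":0,"ry":0,"rz":0},{"x":0.57,"y":0.72,"z":0,"rx":0,"ry":0,"rz":0},{"x":0,"y":0,"z":0.8,"rx":0,"ry":0,"rz":0},{"x":0,"y":0,"z":0.8,"rx":0,"ry":0,"rz":0},{"x":0,"y":0,"z":0.8,"rx":0,"ry":0,"rz":0},{"x":0,"y":0,"z":0.8,"rx":0,"ry":0,"rz":0}]'
python3 -m jog '[{"x":0,"y":0,"z":0.4,"rx":0,"ry":0,"rz":0},{"x":0,"y":0,"z":0.2,"rx":0,"ry":0,"rz":0},{"x":0,"y":0,"z":0,"rx":0,"ry":0,"rz":0},{"x":0,"y":0,"z":0,"rx":0,"ry":0,"rz":0}]'
python3 - <<'E'
from h import *
plan([.325,-.135,.0162])
E
```

```text
time_s: 11.9
position: [0.3232, -0.1346, 0.0522]
ee_rot: [0.0, -0.538, 0.843, -0.001]
force: [1.1, 0.3, -0.6]
grip_width: 0.0619
gripper_force: 65.6
time_s: 12.23
position: [0.3228, -0.1341, 0.0289]
ee_rot: [-0.0, -0.538, 0.843, 0.001]
force: [-0.3, -0.5, -0.2]
grip_width: 0.0616
gripper_force: 65.5
pos [ 0.3228 -0.1341  0.0289] head -114.85 q6 -1.74 shift units [-0.001 -0.059  0.317] rz units -0.0 level [ 0.012  0.002 -0.   ] F [-0.3 -0.5 -0.2] tq [ 0.   -0.02  0.03] w 0.0616 t 12.23
```

```bash
python3 -m jog '[{"x":0,"y":0,"z":0.2,"rx":0,"ry":0,"rz":0},{"x":0,"y":0,"z":0.1,"rx":0,"ry":0,"rz":0},{"x":0,"y":0,"z":0,"rx":0,"ry":0,"rz":0}]'
python3 -m jog '[{"x":0,"y":0,"z":0.04,"rx":0,"ry":0,"rz":0},{"x":0,"y":0,"z":0,"rx":0,"ry":0,"rz":0},{"x":0,"y":0,"z":0,"rx":0,"ry":0,"rz":0}]'
python3 - <<'E'
from h import *
plan([.325,-.135,.0162])
E
```

```text
time_s: 12.48
position: [0.3234, -0.1344, 0.0172]
ee_rot: [0.0, -0.538, 0.843, -0.0]
force: [-0.8, -0.4, 0.3]
grip_width: 0.0616
gripper_force: 65.5
time_s: 12.73
position: [0.3235, -0.1345, 0.0158]
ee_rot: [0.0, -0.538, 0.843, -0.0]
force: [-0.2, -0.8, 0.7]
grip_width: 0.0619
gripper_force: 65.5
pos [ 0.3235 -0.1345  0.0158] head -114.84 q6 -1.74 shift units [-0.004 -0.04  -0.01 ] rz units -0.0 level [-0.004 -0.001  0.   ] F [-0.2 -0.8  0.7] tq [-0.02  0.07  0.04] w 0.0619 t 12.73
```

```bash
python3 -m jog '[{"x":0,"y":0,"z":0,"rx":0,"ry":0,"rz":0},{"x":0,"y":0,"z":0,"rx":0,"ry":0,"rz":0},{"x":0,"y":0,"z":0,"rx":0,"ry":0,"rz":0},{"x":0,"y":0,"z":-0.4,"rx":0,"ry":0,"rz":0},{"x":0,"y":0,"z":-0.8,"rx":0,"ry":0,"rz":0},{"x":0,"y":0,"z":-0.8,"rx":0,"ry":0,"rz":0},{"x":0,"y":0,"z":-0.8,"rx":0,"ry":0,"rz":0},{"x":0,"y":0,"z":-0.8,"rx":0,"ry":0,"rz":0}]' 1
python3 - <<'E'
from h import *
plan([.50,.19,.24],147-180)
E
```

```text
time_s: 13.4
position: [0.3229, -0.1341, 0.1612]
ee_rot: [-0.0, -0.538, 0.843, 0.0]
force: [0.3, -0.5, 0.1]
grip_width: 0.0855
gripper_force: 0.0
pos [ 0.3229 -0.1341  0.1612] head -114.84 q6 -1.74 shift units [-9.212 -0.615 -1.97 ] rz units -11.903 level [ 0.  0. -0.] F [ 0.3 -0.5  0.1] tq [-0.07 -0.1   0.03] w 0.0855 t 13.4
```

```bash
python3 -m jog '[{"x":-0.6,"y":0,"z":-0.6,"rx":0,"ry":0,"rz":0},{"x":-0.8,"y":0,"z":-0.6,"rx":0,"ry":0,"rz":0},{"x":-0.9,"y":-0.1,"z":-0.6,"rx":0,"ry":0,"rz":0},{"x":-0.9,"y":-0.1,"z":-0.5,"rx":0,"ry":0,"rz":0},{"x":-0.9,"y":-0.1,"z":0,"rx":0,"ry":0,"rz":0},{"x":-0.9,"y":-0.1,"z":0,"rx":0,"ry":0,"rz":0},{"x":-0.9,"y":-0.1,"z":0,"rx":0,"ry":0,"rz":0},{"x":-0.9,"y":-0.1,"z":0,"rx":0,"ry":0,"rz":0}]' 1
python3 -m jog '[{"x":-0.9,"y":0,"z":0,"rx":0,"ry":0,"rz":0},{"x":-0.9,"y":0,"z":0,"rx":0,"ry":0,"rz":0},{"x":-0.6,"y":0,"z":0,"rx":0,"ry":0,"rz":0},{"x":0,"y":0,"z":0,"rx":0,"ry":0,"rz":0},{"x":0,"y":0,"z":0,"rx":0,"ry":0,"rz":0}]'
cat >> h.py <<'E'
def tabs(n,save=None):
    d=cam(n);f=d["frame"]
    if save: cv2.imwrite(save,f)
    hsv=cv2.cvtColor(f,cv2.COLOR_BGR2HSV); m=cv2.inRange(hsv,(98,130,70),(118,255,255))
    k,l,st,c=cv2.connectedComponentsWithStats(m)
    for i in range(1,k):
        w=onz(d,*c[i],.035)
        if st[i,4]<(150 if n=="wrist" else 12) or not(.38<w[0]<.75 and .05<w[1]<.34): continue
        P=np.array([onz(d,*q[::-1],.035)[:2] for q in np.argwhere(l==i).astype(float)])*1000
        (cx,cy),(a,b),an=cv2.minAreaRect(P.astype(np.float32))
        yaw=an if a>b else an+90
        print(n,c[i].round(),st[i,4],"rect c",round(cx/1000,4),round(cy/1000,4),"size",round(a,1),round(b,1),"yaw",round(yaw%180,1))
E
python3 - <<'E'
from h import *
tabs("wrist","pics/w5.png");tabs("scene");tabs("top"); plan([.50,.19,.24])
E
```

```text
time_s: 14.07
position: [0.4591, 0.103, 0.2507]
ee_rot: [0.0, -0.539, 0.843, -0.0]
force: [1.3, -1.0, 0.2]
grip_width: 0.0852
gripper_force: 0.0
time_s: 14.48
position: [0.4988, 0.1891, 0.2499]
ee_rot: [-0.001, -0.539, 0.842, 0.0]
force: [-0.6, -1.6, -0.1]
grip_width: 0.0855
gripper_force: 0.0
wrist [198. 151.] 387 rect c 0.5505 0.1469 size 19.0 29.4 yaw 141.9
wrist [300. 197.] 333 rect c 0.4616 0.2533 size 19.3 28.8 yaw 171.9
wrist [227. 215.] 314 rect c 0.5554 0.2363 size 27.9 18.2 yaw 64.3
scene [381. 171.] 55 rect c 0.3819 0.3302 size 40.0 15.9 yaw 46.6
scene [356. 191.] 48 rect c 0.4641 0.2524 size 17.5 28.8 yaw 164.4
scene [321. 213.] 48 rect c 0.5535 0.1461 size 15.3 28.0 yaw 142.2
scene [351. 218.] 49 rect c 0.5582 0.2355 size 26.5 16.8 yaw 66.2
top [193. 182.] 18 rect c 0.5478 0.1449 size 10.3 17.9 yaw 137.1
pos [0.4984 0.1874 0.2505] head -114.88 q6 -0.91 shift units [-0.076 -0.008  0.262] rz units -0.0 level [ 0.003 -0.005  0.   ] F [ 0.9  0.8 -0.3] tq [0.01 0.02 0.03] w 0.0856 t 14.63
```

View pics/w5.png

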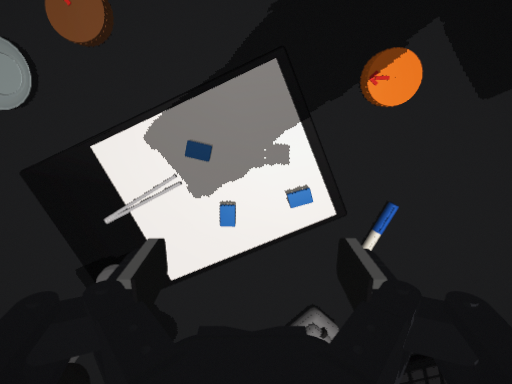

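Three blue tablets on the stage, at (198,151), (300,197) and (227,215), each measuring about 19 x 29 mm as it should. The tweezers are at (145,200). Taking tablet A at (0.5555,0.236) first, since the heading already fits.

```bash
python3 - <<'E'
from h import *
d=cam("wrist");print(onz(d,178,180,.02),onz(d,105,220,.02),onz(d,278,155,.035),d["frame"][150:162:3,262:294:3].mean(2).round().tolist())
plan([.5554,.236,.08],65)
E
```

```text
[0.59508625 0.16895494 0.02      ] [0.71109025 0.1765164  0.02      ] [0.46471561 0.19056422 0.035     ] [[122.0, 121.0, 122.0, 121.0, 122.0, 121.0, 121.0, 122.0, 122.0, 122.0, 245.0], [122.0, 121.0, 122.0, 121.0, 122.0, 122.0, 122.0, 122.0, 121.0, 187.0, 245.0], [122.0, 122.0, 122.0, 122.0, 122.0, 121.0, 121.0, 121.0, 121.0, 220.0, 244.0], [122.0, 243.0, 121.0, 122.0, 121.0, 121.0, 121.0, 122.0, 122.0, 220.0, 244.0]]
pos [0.4985 0.1873 0.2507] head -114.91 q6 -0.91 shift units [-1.704 -0.777  4.266] rz units 0.014 level [ 0.001 -0.002  0.   ] F [-0.8  0.2 -0.5] tq [-0.09 -0.    0.  ] w 0.0855 t 14.68
```

```bash
python3 -m jog '[{"x":-0.85,"y":-0.39,"z":0,"rx":0,"ry":0,"rz":0},{"x":-0.85,"y":-0.39,"z":0,"rx":0,"ry":0,"rz":0},{"x":0,"y":0,"z":0.9,"rx":0,"ry":0,"rz":0},{"x":0,"y":0,"z":0.9,"rx":0,"ry":0,"rz":0},{"x":0,"y":0,"z":0.9,"rx":0,"ry":0,"rz":0},{"x":0,"y":0,"z":0.8,"rx":0,"ry":0,"rz":0},{"x":0,"y":0,"z":0.7,"rx":0,"ry":0,"rz":0},{"x":0,"y":0,"z":0,"rx":0,"ry":0,"rz":0}]' 1 30
python3 - <<'E'
from h import *
plan([.5554,.236,.038],65)
E
```

```text
time_s: 15.35
position: [0.5521, 0.2346, 0.0775]
ee_rot: [-0.004, -0.538, 0.843, 0.001]
force: [-1.0, -0.9, -1.0]
grip_width: 0.0854
gripper_force: 0.0
pos [0.5521 0.2346 0.0775] head -114.93 q6 -0.86 shift units [-0.071 -0.067  0.988] rz units 0.011 level [ 0.053 -0.048  0.   ] F [-1.  -0.9 -1. ] tq [-0.01  0.07  0.  ] w 0.0854 t 15.35
```

```bash
python3 -m jog '[{"x":-0.05,"y":-0.05,"z":0.6,"rx":0,"ry":0,"rz":0},{"x":0,"y":0,"z":0.38,"rx":0,"ry":0,"rz":0},{"x":0,"y":0,"z":0,"rx":0,"ry":0,"rz":0}]' 1 30
python3 -m jog '[{"x":0,"y":0,"z":0,"rx":0,"ry":0,"rz":0},{"x":0,"y":0,"z":0,"rx":0,"ry":0,"rz":0},{"x":0,"y":0,"z":0,"rx":0,"ry":0,"rz":0},{"x":0,"y":0,"z":0,"rx":0,"ry":0,"rz":0},{"x":0,"y":0,"z":0,"rx":0,"ry":0,"rz":0},{"x":0,"y":0,"z":0,"rx":0,"ry":0,"rz":0},{"x":0,"y":0,"z":0,"rx":0,"ry":0,"rz":0},{"x":0,"y":0,"z":0,"rx":0,"ry":0,"rz":0}]' -1 30
python3 - <<'E'
from h import *
plan([.5554,.236,.038],65)
E
```

```text
time_s: 15.6
position: [0.5574, 0.2367, 0.0424]
ee_rot: [-0.001, -0.538, 0.843, 0.0]
force: [-0.8, -0.5, -1.0]
grip_width: 0.0856
gripper_force: 0.0
time_s: 16.27
position: [0.5589, 0.238, 0.0442]
ee_rot: [0.001, -0.538, 0.843, -0.0]
force: [-1.5, -0.8, 6.2]
grip_width: 0.0181
gripper_force: 29.1
pos [0.5589 0.238  0.0442] head -114.84 q6 -0.86 shift units [0.081 0.059 0.156] rz units 0.023 level [-0.008  0.006  0.   ] F [-1.5 -0.8  6.2] tq [-0.14  0.27  0.01] w 0.0181 t 16.27
```

The grip is at z 0.044, higher than I wanted. Regripping 6 mm lower.

```bash
python3 -m jog '[{"x":0,"y":0,"z":0,"rx":0,"ry":0,"rz":0},{"x":0.06,"y":0.03,"z":0.15,"rx":0,"ry":0,"rz":0},{"x":0,"y":0,"z":0,"rx":0,"ry":0,"rz":0}]' 0.2 30
python3 -m jog '[{"x":0,"y":0,"z":0,"rx":0,"ry":0,"rz":0},{"x":0,"y":0,"z":0,"rx":0,"ry":0,"rz":0},{"x":0,"y":0,"z":0,"rx":0,"ry":0,"rz":0},{"x":0,"y":0,"z":0,"rx":0,"ry":0,"rz":0},{"x":0,"y":0,"z":0,"rx":0,"ry":0,"rz":0},{"x":0,"y":0,"z":0,"rx":0,"ry":0,"rz":0}]' -1 30
python3 - <<'E'
from h import *
plan([.5554,.236,.038],65)
E
```

```text
time_s: 16.52
position: [0.5553, 0.2357, 0.0362]
ee_rot: [-0.001, -0.538, 0.843, 0.0]
force: [-0.5, 0.8, -0.6]
grip_width: 0.0511
gripper_force: 0.0
time_s: 17.02
position: [0.5564, 0.2362, 0.0373]
ee_rot: [0.0, -0.538, 0.843, 0.0]
force: [-0.3, -0.1, 0.2]
grip_width: 0.0188
gripper_force: 30.6
pos [0.5564 0.2362 0.0373] head -114.84 q6 -0.86 shift units [ 0.014  0.021 -0.017] rz units 0.023 level [-0.     0.001  0.   ] F [-0.3 -0.1  0.2] tq [-0.05 -0.02 -0.  ] w 0.0188 t 17.02
```

```bash
python3 -m jog '[{"x":0,"y":0,"z":-0.5,"rx":0,"ry":0,"rz":0},{"x":0,"y":0,"z":-0.9,"rx":0,"ry":0,"rz":0},{"x":0,"y":0,"z":-0.9,"rx":0,"ry":0,"rz":0},{"x":0,"y":0,"z":-0.9,"rx":0,"ry":0,"rz":0},{"x":0,"y":0,"z":-0.9,"rx":0,"ry":0,"rz":0},{"x":0,"y":0,"z":0,"rx":0,"ry":0,"rz":0}]'
python3 - <<'E'
from h import *
plan([.4705,-.0973,.2],65)
E
```

```text
time_s: 17.52
position: [0.5597, 0.2372, 0.2087]
ee_rot: [0.005, -0.539, 0.843, -0.001]
force: [1.6, -0.2, 0.3]
grip_width: 0.019
gripper_force: 30.6
pos [0.5597 0.2372 0.2087] head -114.83 q6 -0.86 shift units [ 8.526 -1.487  0.171] rz units 0.024 level [-0.067  0.058  0.   ] F [ 1.6 -0.2  0.3] tq [ 0.07 -0.07 -0.01] w 0.019 t 17.52
```

```bash
python3 -m jog '[{"x":0.6,"y":-0.1,"z":0,"rx":0,"ry":0,"rz":0},{"x":0.9,"y":-0.2,"z":0,"rx":0,"ry":0,"rz":0},{"x":0.9,"y":-0.2,"z":0,"rx":0,"ry":0,"rz":0},{"x":0.9,"y":-0.2,"z":0,"rx":0,"ry":0,"rz":0},{"x":0.9,"y":-0.2,"z":0,"rx":0,"ry":0,"rz":0},{"x":0.9,"y":-0.2,"z":0,"rx":0,"ry":0,"rz":0},{"x":0.9,"y":-0.2,"z":0,"rx":0,"ry":0,"rz":0},{"x":0.9,"y":-0.1,"z":0,"rx":0,"ry":0,"rz":0}]'
python3 -m jog '[{"x":0.9,"y":-0.08,"z":0,"rx":0,"ry":0,"rz":0},{"x":0.6,"y":0,"z":0,"rx":0,"ry":0,"rz":0},{"x":0,"y":0,"z":0,"rx":0,"ry":0,"rz":0},{"x":0,"y":0,"z":0.6,"rx":0,"ry":0,"rz":0},{"x":0,"y":0,"z":0.6,"rx":0,"ry":0,"rz":0},{"x":0,"y":0,"z":0,"rx":0,"ry":0,"rz":0}]'
python3 - <<'E'
from h import *
d=cam("wrist");s=cam("scene")
b=lambda f,x0,y0,w,h,k:cv2.resize(f[y0:y0+h,x0:x0+w],None,fx=k,fy=k,interpolation=cv2.INTER_CUBIC)
cv2.imwrite("pics/j1.png",b(d["frame"],180,140,150,140,4))
plan([.4705,-.0973,.1345],65)
E
```

```text
time_s: 18.18
position: [0.491, -0.0396, 0.2013]
ee_rot: [0.0, -0.538, 0.843, -0.0]
force: [-0.7, 0.6, 0.6]
grip_width: 0.0191
gripper_force: 30.6
time_s: 18.68
position: [0.4667, -0.0927, 0.15]
ee_rot: [-0.002, -0.538, 0.843, 0.002]
force: [-1.1, 0.3, -0.0]
grip_width: 0.0186
gripper_force: 30.6
pos [ 0.4685 -0.0931  0.1532] head -114.82 q6 -1.49 shift units [ 0.074 -0.09   0.468] rz units 0.026 level [ 0.014 -0.     0.   ] F [-0.1  0.   1.1] tq [ 0.01  0.05 -0.02] w 0.0186 t 18.78
```

View pics/j1.png

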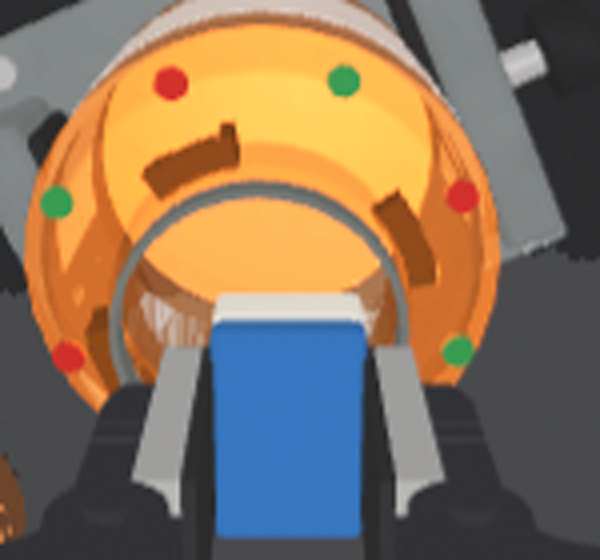

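The tablet at crop (290,430) is 3–4 mm to the +y side of the ring centre (261,~330), which agrees with the numeric offset. Correcting and lowering.

```bash
python3 -m jog '[{"x":0.08,"y":-0.09,"z":0,"rx":0,"ry":0,"rz":0},{"x":0,"y":0,"z":0.15,"rx":0,"ry":0,"rz":0},{"x":0,"y":0,"z":0.15,"rx":0,"ry":0,"rz":0},{"x":0,"y":0,"z":0.1,"rx":0,"ry":0,"rz":0},{"x":0,"y":0,"z":0,"rx":0,"ry":0,"rz":0},{"x":0,"y":0,"z":0,"rx":0,"ry":0,"rz":0}]'
python3 - <<'E'
from h import *
plan([.4705,-.0973,.1345],65)
E
```

```text
time_s: 19.28
position: [0.4706, -0.0979, 0.1371]
ee_rot: [-0.0, -0.538, 0.843, 0.0]
force: [0.3, 0.2, -0.5]
grip_width: 0.0191
gripper_force: 30.6
pos [ 0.4706 -0.0979  0.1371] head -114.84 q6 -1.49 shift units [-0.014  0.009  0.065] rz units 0.023 level [ 0.005 -0.     0.   ] F [ 0.3  0.2 -0.5] tq [-0.03 -0.03 -0.02] w 0.0191 t 19.28
```

Lower 3 mm more, release and look.

```bash
python3 -m jog '[{"x":-0.01,"y":0,"z":0.06,"rx":0,"ry":0,"rz":0},{"x":0,"y":0,"z":0,"rx":0,"ry":0,"rz":0}]' && python3 -m jog '[{"x":0,"y":0,"z":0,"rx":0,"ry":0,"rz":0},{"x":0,"y":0,"z":0,"rx":0,"ry":0,"rz":0},{"x":0,"y":0,"z":0,"rx":0,"ry":0,"rz":0},{"x":0,"y":0,"z":-0.5,"rx":0,"ry":0,"rz":0},{"x":0,"y":0,"z":-0.8,"rx":0,"ry":0,"rz":0},{"x":0,"y":0,"z":-0.8,"rx":0,"ry":0,"rz":0},{"x":0,"y":0,"z":-0.5,"rx":0,"ry":0,"rz":0},{"x":0,"y":0,"z":0,"rx":0,"ry":0,"rz":0}]' 0.5
python3 - <<'E'
from h import *
d=cam("wrist");f=d["frame"]
cv2.imwrite("pics/j2.png",cv2.resize(f[110:270,160:340],None,fx=3,fy=3))
tabs("scene")
plan([.5504,.1468,.2],145)
E
```

```text
time_s: 19.45
position: [0.471, -0.0976, 0.1348]
ee_rot: [0.0, -0.538, 0.843, 0.0]
force: [-0.3, 0.4, 0.5]
grip_width: 0.0188
gripper_force: 30.6
time_s: 20.12
position: [0.4731, -0.0985, 0.2432]
ee_rot: [0.002, -0.538, 0.843, -0.003]
force: [-0.0, -0.1, 0.0]
grip_width: 0.064
gripper_force: 0.0
scene [381. 171.] 53 rect c 0.382 0.3302 size 40.7 13.3 yaw 42.2
scene [356. 191.] 48 rect c 0.4641 0.2524 size 17.5 28.8 yaw 164.4
scene [321. 213.] 49 rect c 0.5537 0.146 size 15.3 28.5 yaw 142.2
pos [ 0.4714 -0.0979  0.2394] head -114.84 q6 -1.49 shift units [-6.381  0.78   0.983] rz units -11.613 level [-0.014  0.001  0.   ] F [ 0.1 -0.3 -0.1] tq [0.02 0.02 0.04] w 0.0642 t 20.22
```

View pics/j2.png

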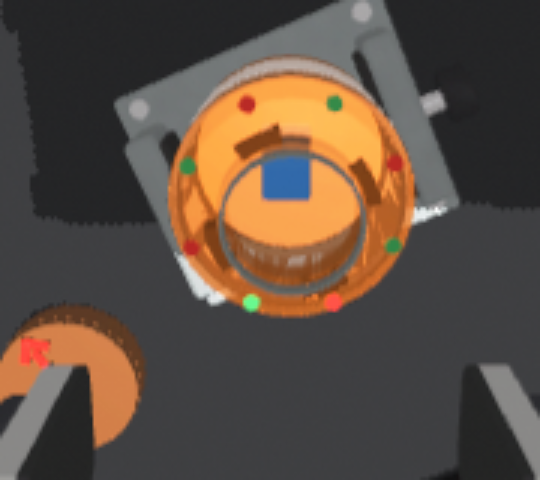

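Tablet A is inside the jar, visible at crop (286,178). Next tablet B.

```bash
python3 -m jog '[{"x":-0.8,"y":0.1,"z":0,"rx":0,"ry":0,"rz":0},{"x":-0.8,"y":0.1,"z":0,"rx":0,"ry":0,"rz":0},{"x":-0.8,"y":0.1,"z":0,"rx":0,"ry":0,"rz":0},{"x":-0.8,"y":0.1,"z":0,"rx":0,"ry":0,"rz":0},{"x":-0.8,"y":0.1,"z":0,"rx":0,"ry":0,"rz":0},{"x":-0.8,"y":0.1,"z":0,"rx":0,"ry":0,"rz":0},{"x":-0.8,"y":0.1,"z":0,"rx":0,"ry":0,"rz":0},{"x":-0.8,"y":0.1,"z":0,"rx":0,"ry":0,"rz":0}]' 1
python3 -m jog '[{"x":0,"y":0,"z":0,"rx":0,"ry":0,"rz":0.9},{"x":0,"y":0,"z":0,"rx":0,"ry":0,"rz":0.9},{"x":0,"y":0,"z":0,"rx":0,"ry":0,"rz":0.9},{"x":0,"y":0,"z":0,"rx":0,"ry":0,"rz":0.9},{"x":0,"y":0,"z":0,"rx":0,"ry":0,"rz":0.9},{"x":0,"y":0,"z":0,"rx":0,"ry":0,"rz":0.9},{"x":0,"y":0,"z":0,"rx":0,"ry":0,"rz":0.9},{"x":0,"y":0,"z":0,"rx":0,"ry":0,"rz":0.9}]'
python3 -m jog '[{"x":0,"y":0,"z":0,"rx":0,"ry":0,"rz":0.9},{"x":0,"y":0,"z":0,"rx":0,"ry":0,"rz":0.9},{"x":0,"y":0,"z":0,"rx":0,"ry":0,"rz":0.9},{"x":0,"y":0,"z":0,"rx":0,"ry":0,"rz":0.9},{"x":0,"y":0,"z":0,"rx":0,"ry":0,"rz":0.9},{"x":0,"y":0,"z":0,"rx":0,"ry":0,"rz":0.9},{"x":0,"y":0,"z":0,"rx":0,"ry":0,"rz":0.9},{"x":0,"y":0,"z":0,"rx":0,"ry":0,"rz":0.9}]'
python3 -m jog '[{"x":0,"y":0,"z":0,"rx":0,"ry":0,"rz":0},{"x":0,"y":0,"z":0,"rx":0,"ry":0,"rz":0}]'
python3 - <<'E'
from h import *
tabs("wrist")
plan([.5504,.1468,.08],143)
E
```

```text
time_s: 20.88
position: [0.5489, 0.1496, 0.2372]
ee_rot: [-0.001, -0.538, 0.843, 0.001]
force: [0.3, -0.4, 0.8]
grip_width: 0.0854
gripper_force: 0.0
time_s: 21.55
position: [0.5487, 0.1479, 0.2371]
ee_rot: [-0.001, -0.134, 0.991, -0.0]
force: [0.1, -0.2, -0.2]
grip_width: 0.0859
gripper_force: 0.0
time_s: 22.22
position: [0.5487, 0.1479, 0.2371]
ee_rot: [-0.001, 0.294, 0.956, -0.001]
force: [0.7, -0.5, -0.8]
grip_width: 0.0853
gripper_force: 0.0
time_s: 22.38
position: [0.5489, 0.148, 0.2376]
ee_rot: [-0.001, 0.29, 0.957, -0.0]
force: [-0.1, 0.3, -0.4]
grip_width: 0.0853
gripper_force: 0.0
wrist [289.  44.] 568 rect c 0.4615 0.2536 size 19.5 29.0 yaw 171.5
wrist [251. 168.] 387 rect c 0.5505 0.1472 size 19.1 29.2 yaw 141.9
pos [0.549  0.148  0.2379] head 146.36 q6 0.72 shift units [-4.900e-02 -1.000e-03  3.948e+00] rz units 0.489 level [-0.009 -0.01   0.   ] F [-1.  -0.1 -0.8] tq [-0.03  0.01  0.02] w 0.0853 t 22.43
```

```bash
python3 -m jog '[{"x":-0.05,"y":0,"z":0,"rx":0,"ry":0,"rz":0.63},{"x":0,"y":0,"z":0.8,"rx":0,"ry":0,"rz":0},{"x":0,"y":0,"z":0.8,"rx":0,"ry":0,"rz":0},{"x":0,"y":0,"z":0.8,"rx":0,"ry":0,"rz":0},{"x":0,"y":0,"z":0.8,"rx":0,"ry":0,"rz":0},{"x":0,"y":0,"z":0.8,"rx":0,"ry":0,"rz":0},{"x":0,"y":0,"z":0.5,"rx":0,"ry":0,"rz":0},{"x":0,"y":0,"z":0,"rx":0,"ry":0,"rz":0}]' 0.3
python3 -m jog '[{"x":0,"y":0,"z":0,"rx":0,"ry":0,"rz":0},{"x":0,"y":0,"z":0,"rx":0,"ry":0,"rz":0}]'
python3 - <<'E'
from h import *
plan([.5505,.147,.037],142)
E
```

```text
time_s: 23.1
position: [0.5477, 0.1464, 0.0545]
ee_rot: [-0.003, 0.326, 0.945, -0.002]
force: [-0.3, 0.3, -0.6]
grip_width: 0.0558
gripper_force: 0.0
time_s: 23.27
position: [0.552, 0.1471, 0.0601]
ee_rot: [0.001, 0.326, 0.945, 0.0]
force: [1.3, -0.0, 1.0]
grip_width: 0.0558
gripper_force: 0.0
pos [0.552  0.1471 0.0601] head 141.9 q6 0.8 shift units [ 0.03  -0.025  0.578] rz units -0.015 level [ 0.009  0.009 -0.   ] F [ 1.3 -0.   1. ] tq [-0.02  0.02 -0.01] w 0.0558 t 23.27
```

```bash
python3 -m jog '[{"x":0.02,"y":-0.01,"z":0.3,"rx":0,"ry":0,"rz":0},{"x":0,"y":0,"z":0.27,"rx":0,"ry":0,"rz":0},{"x":0,"y":0,"z":0,"rx":0,"ry":0,"rz":0},{"x":0,"y":0,"z":0,"rx":0,"ry":0,"rz":0}]'
python3 - <<'E'
from h import *
plan([.5505,.147,.037],142)
E
python3 -m jog '[{"x":0,"y":0,"z":0,"rx":0,"ry":0,"rz":0},{"x":0,"y":0,"z":0,"rx":0,"ry":0,"rz":0},{"x":0,"y":0,"z":0,"rx":0,"ry":0,"rz":0},{"x":0,"y":0,"z":0,"rx":0,"ry":0,"rz":0},{"x":0,"y":0,"z":0,"rx":0,"ry":0,"rz":0},{"x":0,"y":0,"z":0,"rx":0,"ry":0,"rz":0}]' -1 30
```

```text
time_s: 23.6
position: [0.5503, 0.1471, 0.0365]
ee_rot: [0.0, 0.327, 0.945, -0.0]
force: [-0.2, 0.7, 0.5]
grip_width: 0.0559
gripper_force: 0.0
pos [0.5503 0.1471 0.0365] head 141.84 q6 0.8 shift units [-0.005 -0.    -0.012] rz units -0.023 level [-0.  0.  0.] F [-0.2  0.7  0.5] tq [ 0.04 -0.03 -0.04] w 0.0559 t 23.6
time_s: 24.1
position: [0.5508, 0.1472, 0.0368]
ee_rot: [0.0, 0.327, 0.945, 0.0]
force: [-0.7, 0.4, 7.0]
grip_width: 0.0191
gripper_force: 30.4
```

```bash
python3 -m jog '[{"x":0,"y":0,"z":-0.5,"rx":0,"ry":0,"rz":0},{"x":0,"y":0,"z":-0.9,"rx":0,"ry":0,"rz":0},{"x":0,"y":0,"z":-0.9,"rx":0,"ry":0,"rz":0},{"x":0,"y":0,"z":-0.9,"rx":0,"ry":0,"rz":0},{"x":0,"y":0,"z":-0.8,"rx":0,"ry":0,"rz":0},{"x":0,"y":0,"z":0,"rx":0,"ry":0,"rz":0}]'
python3 -m jog '[{"x":-0.2,"y":-0.7,"z":0,"rx":0,"ry":0,"rz":0},{"x":-0.3,"y":-0.8,"z":0,"rx":0,"ry":0,"rz":0},{"x":-0.3,"y":-0.8,"z":0,"rx":0,"ry":0,"rz":0},{"x":-0.3,"y":-0.8,"z":0,"rx":0,"ry":0,"rz":0},{"x":-0.3,"y":-0.8,"z":0,"rx":0,"ry":0,"rz":0},{"x":-0.3,"y":-0.8,"z":0,"rx":0,"ry":0,"rz":0},{"x":-0.3,"y":-0.8,"z":0,"rx":0,"ry":0,"rz":0},{"x":-0.19,"y":-0.55,"z":0,"rx":0,"ry":0,"rz":0}]'
python3 -m jog '[{"x":0,"y":0,"z":0.5,"rx":0,"ry":0,"rz":0},{"x":0,"y":0,"z":0.5,"rx":0,"ry":0,"rz":0},{"x":0,"y":0,"z":0,"rx":0,"ry":0,"rz":0},{"x":0,"y":0,"z":0,"rx":0,"ry":0,"rz":0},{"x":0,"y":0,"z":0,"rx":0,"ry":0,"rz":0}]'
python3 - <<'E'
from h import *
plan([.4705,-.0975,.135])
E
```

```text
time_s: 24.6
position: [0.5535, 0.1476, 0.2027]
ee_rot: [0.004, 0.327, 0.945, 0.002]
force: [1.6, 0.2, 0.3]
grip_width: 0.0192
gripper_force: 29.7
time_s: 25.27
position: [0.4686, -0.0996, 0.1961]
ee_rot: [0.0, 0.328, 0.945, -0.0]
force: [0.6, -0.1, 0.3]
grip_width: 0.0189
gripper_force: 29.7
time_s: 25.68
position: [0.47, -0.0971, 0.1569]
ee_rot: [0.0, 0.327, 0.945, 0.0]
force: [-0.5, -0.4, 0.5]
grip_width: 0.0187
gripper_force: 29.7
pos [ 0.47   -0.0971  0.1569] head 141.85 q6 0.31 shift units [-0.016  0.001  0.546] rz units -0.0 level [ 0.002  0.004 -0.   ] F [-0.5 -0.4  0.5] tq [ 0.03 -0.05 -0.01] w 0.0187 t 25.68
```

```bash
python3 -m jog '[{"x":-0.02,"y":0,"z":0.2,"rx":0,"ry":0,"rz":0},{"x":0,"y":0,"z":0.2,"rx":0,"ry":0,"rz":0},{"x":0,"y":0,"z":0.14,"rx":0,"ry":0,"rz":0},{"x":0,"y":0,"z":0,"rx":0,"ry":0,"rz":0},{"x":0,"y":0,"z":0,"rx":0,"ry":0,"rz":0}]'
python3 -m jog '[{"x":0,"y":0,"z":0,"rx":0,"ry":0,"rz":0},{"x":0,"y":0,"z":0,"rx":0,"ry":0,"rz":0},{"x":0,"y":0,"z":0,"rx":0,"ry":0,"rz":0},{"x":0,"y":0,"z":-0.5,"rx":0,"ry":0,"rz":0},{"x":0,"y":0,"z":-0.8,"rx":0,"ry":0,"rz":0},{"x":0,"y":0,"z":-0.8,"rx":0,"ry":0,"rz":0},{"x":0,"y":0,"z":-0.5,"rx":0,"ry":0,"rz":0},{"x":0,"y":0,"z":0,"rx":0,"ry":0,"rz":0}]' 0.5
python3 - <<'E'
from h import *
tabs("scene")
d=cam("wrist");f=d["frame"];cv2.imwrite("pics/j3.png",f)
hsv=cv2.cvtColor(f,cv2.COLOR_BGR2HSV);n,l,st,c=cv2.connectedComponentsWithStats(cv2.inRange(hsv,(98,110,50),(120,255,255)))
print([(st[i,4],c[i].round(),onz(d,*c[i],.03).round(3),onz(d,*c[i],.13).round(3)) for i in range(1,n) if st[i,4]>40])
plan([.4615,.2535,.24],172)
E
```

```text
time_s: 26.1
position: [0.4699, -0.0975, 0.1341]
ee_rot: [-0.001, 0.327, 0.945, 0.0]
force: [-0.3, 0.4, 0.5]
grip_width: 0.0189
gripper_force: 29.7
time_s: 26.77
position: [0.4724, -0.0986, 0.2429]
ee_rot: [0.004, 0.327, 0.945, -0.0]
force: [0.6, -0.5, -0.1]
grip_width: 0.064
gripper_force: 0.0
scene [381. 171.] 53 rect c 0.382 0.3302 size 40.7 13.3 yaw 42.2
scene [356. 191.] 48 rect c 0.4641 0.2524 size 17.5 28.8 yaw 164.4
[(np.int32(359), array([251., 169.]), array([ 0.476, -0.101,  0.03 ]), array([ 0.458, -0.087,  0.13 ])), (np.int32(78), array([  5., 213.]), array([ 0.329, -0.379,  0.03 ]), array([ 0.354, -0.284,  0.13 ])), (np.int32(111), array([ 15., 228.]), array([ 0.35 , -0.385,  0.03 ]), array([ 0.369, -0.288,  0.13 ]))]
pos [ 0.4706 -0.0979  0.2391] head 141.82 q6 0.31 shift units [ 5.611  6.764 -0.029] rz units -4.39 level [ 0.005  0.014 -0.   ] F [-0.7  0.1 -0.4] tq [0.04 0.01 0.05] w 0.0638 t 26.87
```

Tablet B fell in: its blob area of 359 px fits a tablet deep in the jar, not one at the rim. Next tablet C.

```bash
python3 -m jog '[{"x":0.5,"y":0.6,"z":0,"rx":0,"ry":0,"rz":0},{"x":0.6,"y":0.72,"z":0,"rx":0,"ry":0,"rz":0},{"x":0.6,"y":0.72,"z":0,"rx":0,"ry":0,"rz":0},{"x":0.6,"y":0.72,"z":0,"rx":0,"ry":0,"rz":0},{"x":0.6,"y":0.72,"z":0,"rx":0,"ry":0,"rz":0},{"x":0.6,"y":0.72,"z":0,"rx":0,"ry":0,"rz":0},{"x":0.6,"y":0.72,"z":0,"rx":0,"ry":0,"rz":0},{"x":0.6,"y":0.72,"z":0,"rx":0,"ry":0,"rz":0}]' 0.5
python3 -m jog '[{"x":0.55,"y":0.67,"z":0,"rx":0,"ry":0,"rz":0},{"x":0.3,"y":0.4,"z":0,"rx":0,"ry":0,"rz":0},{"x":0,"y":0,"z":0,"rx":0,"ry":0,"rz":-0.9},{"x":0,"y":0,"z":0,"rx":0,"ry":0,"rz":-0.9},{"x":0,"y":0,"z":0,"rx":0,"ry":0,"rz":-0.9},{"x":0,"y":0,"z":0,"rx":0,"ry":0,"rz":-0.9},{"x":0,"y":0,"z":0,"rx":0,"ry":0,"rz":-0.8},{"x":0,"y":0,"z":0,"rx":0,"ry":0,"rz":0}]' 0.3
python3 -m jog '[{"x":0,"y":0,"z":0,"rx":0,"ry":0,"rz":0},{"x":0,"y":0,"z":0,"rx":0,"ry":0,"rz":0}]'
python3 - <<'E'
from h import *
tabs("wrist")
plan([.4615,.2535,.055],172)
E
```

```text
time_s: 27.53
position: [0.4607, 0.1974, 0.2371]
ee_rot: [-0.001, 0.327, 0.945, -0.001]
force: [1.5, -0.3, 0.1]
grip_width: 0.0638
gripper_force: 0.0
time_s: 28.2
position: [0.4608, 0.2502, 0.237]
ee_rot: [-0.001, 0.067, 0.998, -0.001]
force: [-0.5, 0.4, -0.3]
grip_width: 0.0556
gripper_force: 0.0
time_s: 28.37
position: [0.4613, 0.2503, 0.2378]
ee_rot: [-0.001, 0.071, 0.997, -0.0]
force: [0.8, 0.1, 0.6]
grip_width: 0.0558
gripper_force: 0.0
wrist [254. 166.] 400 rect c 0.4611 0.2538 size 18.7 29.0 yaw 172.5
pos [0.4613 0.2503 0.2379] head 171.91 q6 0.5 shift units [3.000e-03 8.100e-02 4.574e+00] rz units -0.012 level [-0.004 -0.007  0.   ] F [-0.7 -0.5 -0.5] tq [-0.08 -0.04 -0.04] w 0.0556 t 28.42
```

```bash
python3 -m jog '[{"x":0,"y":0.08,"z":0,"rx":0,"ry":0,"rz":0},{"x":0,"y":0,"z":0.9,"rx":0,"ry":0,"rz":0},{"x":0,"y":0,"z":0.9,"rx":0,"ry":0,"rz":0},{"x":0,"y":0,"z":0.9,"rx":0,"ry":0,"rz":0},{"x":0,"y":0,"z":0.9,"rx":0,"ry":0,"rz":0},{"x":0,"y":0,"z":0.9,"rx":0,"ry":0,"rz":0},{"x":0,"y":0,"z":0,"rx":0,"ry":0,"rz":0},{"x":0,"y":0,"z":0,"rx":0,"ry":0,"rz":0}]' 0.3
python3 - <<'E'
from h import *
plan([.4613,.2537,.037],172)
E
```

```text
time_s: 29.08
position: [0.4607, 0.2533, 0.0577]
ee_rot: [-0.002, 0.07, 0.998, -0.001]
force: [-0.7, -0.1, 0.2]
grip_width: 0.0555
gripper_force: 0.0
pos [0.4607 0.2533 0.0577] head 172.03 q6 0.5 shift units [-0.014  0.014  0.519] rz units 0.004 level [-0.015 -0.028  0.   ] F [-0.7 -0.1  0.2] tq [ 0.02  0.02 -0.  ] w 0.0555 t 29.08
```

```bash
python3 -m jog '[{"x":0,"y":0,"z":0.3,"rx":0,"ry":0,"rz":0},{"x":0,"y":0,"z":0.22,"rx":0,"ry":0,"rz":0},{"x":0,"y":0,"z":0,"rx":0,"ry":0,"rz":0},{"x":0,"y":0,"z":0,"rx":0,"ry":0,"rz":0}]'
python3 -m jog '[{"x":0,"y":0,"z":0,"rx":0,"ry":0,"rz":0},{"x":0,"y":0,"z":0,"rx":0,"ry":0,"rz":0},{"x":0,"y":0,"z":0,"rx":0,"ry":0,"rz":0},{"x":0,"y":0,"z":0,"rx":0,"ry":0,"rz":0},{"x":0,"y":0,"z":0,"rx":0,"ry":0,"rz":0},{"x":0,"y":0,"z":0,"rx":0,"ry":0,"rz":0}]' -1 30
python3 - <<'E'
from h import *
plan([.4705,-.0975,.2])
E
```

```text
time_s: 29.42
position: [0.4627, 0.2539, 0.0389]
ee_rot: [0.001, 0.069, 0.998, 0.0]
force: [0.1, 0.2, -0.0]
grip_width: 0.0552
gripper_force: 0.0
time_s: 29.92
position: [0.4625, 0.2538, 0.0386]
ee_rot: [0.001, 0.069, 0.998, 0.0]
force: [-0.8, -0.8, 5.8]
grip_width: 0.0189
gripper_force: 30.0
pos [0.4625 0.2538 0.0386] head 172.07 q6 0.5 shift units [-1.414 -8.669 -4.039] rz units -0.0 level [ 0.005  0.009 -0.   ] F [-0.8 -0.8  5.8] tq [-0.1   0.26  0.03] w 0.0189 t 29.92
```

```bash
python3 -m jog '[{"x":0,"y":0,"z":-0.5,"rx":0,"ry":0,"rz":0},{"x":0,"y":0,"z":-0.9,"rx":0,"ry":0,"rz":0},{"x":0,"y":0,"z":-0.9,"rx":0,"ry":0,"rz":0},{"x":0,"y":0,"z":-0.9,"rx":0,"ry":0,"rz":0},{"x":0,"y":0,"z":-0.8,"rx":0,"ry":0,"rz":0},{"x":0,"y":0,"z":0,"rx":0,"ry":0,"rz":0},{"x":-0.1,"y":-0.7,"z":0,"rx":0,"ry":0,"rz":0},{"x":-0.2,"y":-0.9,"z":0,"rx":0,"ry":0,"rz":0}]'
python3 -m jog '[{"x":-0.2,"y":-0.9,"z":0,"rx":0,"ry":0,"rz":0},{"x":-0.2,"y":-0.9,"z":0,"rx":0,"ry":0,"rz":0},{"x":-0.2,"y":-0.9,"z":0,"rx":0,"ry":0,"rz":0},{"x":-0.2,"y":-0.9,"z":0,"rx":0,"ry":0,"rz":0},{"x":-0.1,"y":-0.9,"z":0,"rx":0,"ry":0,"rz":0},{"x":-0.1,"y":-0.9,"z":0,"rx":0,"ry":0,"rz":0},{"x":-0.1,"y":-0.9,"z":0,"rx":0,"ry":0,"rz":0},{"x":0,"y":-0.77,"z":0,"rx":0,"ry":0,"rz":0}]'
python3 -m jog '[{"x":0,"y":0,"z":0.5,"rx":0,"ry":0,"rz":0},{"x":0,"y":0,"z":0.5,"rx":0,"ry":0,"rz":0},{"x":0,"y":0,"z":0,"rx":0,"ry":0,"rz":0},{"x":0,"y":0,"z":0,"rx":0,"ry":0,"rz":0},{"x":0,"y":0,"z":0,"rx":0,"ry":0,"rz":0}]'
python3 - <<'E'
from h import *
plan([.4705,-.0975,.135])
E
```

```text
time_s: 30.58
position: [0.4651, 0.1896, 0.1984]
ee_rot: [0.001, 0.067, 0.998, 0.001]
force: [-0.8, 0.0, -1.3]
grip_width: 0.0192
gripper_force: 29.5
time_s: 31.25
position: [0.4697, -0.1, 0.1979]
ee_rot: [0.0, 0.069, 0.998, -0.0]
force: [-0.1, -0.4, 0.6]
grip_width: 0.0194
gripper_force: 29.5
time_s: 31.67
position: [0.47, -0.0974, 0.1585]
ee_rot: [0.0, 0.069, 0.998, -0.0]
force: [-0.4, -0.0, -0.2]
grip_width: 0.0193
gripper_force: 29.5
pos [ 0.47   -0.0974  0.1585] head 172.1 q6 -0.22 shift units [-0.012  0.     0.589] rz units -0.0 level [-0.001  0.005  0.   ] F [-0.4 -0.  -0.2] tq [-0.05 -0.01 -0.03] w 0.0193 t 31.67
```

```bash
python3 -m jog '[{"x":-0.03,"y":0,"z":0.2,"rx":0,"ry":0,"rz":0},{"x":0,"y":0,"z":0.2,"rx":0,"ry":0,"rz":0},{"x":0,"y":0,"z":0.19,"rx":0,"ry":0,"rz":0},{"x":0,"y":0,"z":0,"rx":0,"ry":0,"rz":0},{"x":0,"y":0,"z":0,"rx":0,"ry":0,"rz":0}]'
python3 -m jog '[{"x":0,"y":0,"z":0,"rx":0,"ry":0,"rz":0},{"x":0,"y":0,"z":0,"rx":0,"ry":0,"rz":0},{"x":0,"y":0,"z":0,"rx":0,"ry":0,"rz":0},{"x":0,"y":0,"z":-0.5,"rx":0,"ry":0,"rz":0},{"x":0,"y":0,"z":-0.8,"rx":0,"ry":0,"rz":0},{"x":0,"y":0,"z":-0.8,"rx":0,"ry":0,"rz":0},{"x":0,"y":0,"z":-0.5,"rx":0,"ry":0,"rz":0},{"x":0,"y":0,"z":0,"rx":0,"ry":0,"rz":0}]' 0.5
python3 -m jog '[{"x":0,"y":0,"z":0,"rx":0,"ry":0,"rz":0},{"x":0,"y":0,"z":0,"rx":0,"ry":0,"rz":0}]' 1
python3 - <<'E'
from h import *
tabs("scene");tabs("top")
d=cam("wrist");f=d["frame"];cv2.imwrite("pics/j4.png",f[90:290,130:360])
hsv=cv2.cvtColor(f,cv2.COLOR_BGR2HSV);n,l,st,c=cv2.connectedComponentsWithStats(cv2.inRange(hsv,(98,110,40),(120,255,255)))
print([(st[i],c[i].round(),onz(d,*c[i],.03).round(3),onz(d,*c[i],.13).round(3)) for i in range(1,n) if st[i,4]>40])
# white cap on bench
m=cv2.inRange(hsv,(0,0,90),(179,60,255));n,l,st,c=cv2.connectedComponentsWithStats(m)
for i in range(1,n):
    w=onz(d,*c[i],.022)
    if st[i,4]>400 and abs(w[0]-.323)<.05 and abs(w[1]+.134)<.06:print("white",st[i],w.round(4))
plan([.3232,-.1343,.24],65.15)
E
```

```text
time_s: 32.08
position: [0.4704, -0.0975, 0.1336]
ee_rot: [-0.001, 0.069, 0.998, 0.0]
force: [0.1, -0.4, 0.3]
grip_width: 0.019
gripper_force: 29.5
time_s: 32.75
position: [0.4731, -0.0986, 0.2425]
ee_rot: [0.003, 0.069, 0.998, -0.001]
force: [0.5, -0.6, -0.2]
grip_width: 0.0644
gripper_force: 0.0
time_s: 32.92
position: [0.4705, -0.0976, 0.2375]
ee_rot: [-0.0, 0.069, 0.998, 0.0]
force: [0.3, 0.6, -0.6]
grip_width: 0.0846
gripper_force: 0.0
scene [380. 171.] 54 rect c 0.3819 0.3302 size 40.7 13.3 yaw 42.4
[(array([238, 164,  26,  20, 410], dtype=int32), array([251., 173.]), array([ 0.479, -0.099,  0.03 ]), array([ 0.455, -0.095,  0.13 ]))]
white [ 168    4   61   67 3029] [ 0.3224 -0.1357  0.022 ]
pos [ 0.4702 -0.0975  0.237 ] head 172.07 q6 -0.22 shift units [ 3.513 -1.418 -0.068] rz units -10.629 level [ 0.004 -0.017  0.   ] F [-0.  -0.5 -0.7] tq [ 0.01 -0.01  0.07] w 0.0854 t 33.07
```

View pics/j4.png

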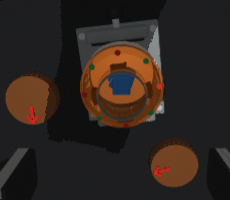

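The stage is empty and the tablets lie in the jar at crop (121,83); the cap is where I put it. Fetching it with the same grasp.

```bash
python3 -m jog '[{"x":0.7,"y":-0.28,"z":0,"rx":0,"ry":0,"rz":0},{"x":0.7,"y":-0.28,"z":0,"rx":0,"ry":0,"rz":0},{"x":0.7,"y":-0.28,"z":0,"rx":0,"ry":0,"rz":0},{"x":0.7,"y":-0.28,"z":0,"rx":0,"ry":0,"rz":0},{"x":0.7,"y":-0.3,"z":0,"rx":0,"ry":0,"rz":0},{"x":0,"y":0,"z":0,"rx":0,"ry":0,"rz":-0.9},{"x":0,"y":0,"z":0,"rx":0,"ry":0,"rz":-0.9},{"x":0,"y":0,"z":0,"rx":0,"ry":0,"rz":-0.9}]' 1 60
python3 -m jog '[{"x":0,"y":0,"z":0,"rx":0,"ry":0,"rz":-0.9},{"x":0,"y":0,"z":0,"rx":0,"ry":0,"rz":-0.9},{"x":0,"y":0,"z":0,"rx":0,"ry":0,"rz":-0.9},{"x":0,"y":0,"z":0,"rx":0,"ry":0,"rz":-0.9},{"x":0,"y":0,"z":0,"rx":0,"ry":0,"rz":-0.9},{"x":0,"y":0,"z":0,"rx":0,"ry":0,"rz":-0.9},{"x":0,"y":0,"z":0,"rx":0,"ry":0,"rz":-0.9},{"x":0,"y":0,"z":0,"rx":0,"ry":0,"rz":-0.9}]'
python3 -m jog '[{"x":0,"y":0,"z":0,"rx":0,"ry":0,"rz":-0.73},{"x":0,"y":0,"z":0,"rx":0,"ry":0,"rz":0},{"x":0,"y":0,"z":0,"rx":0,"ry":0,"rz":0},{"x":0,"y":0,"z":0,"rx":0,"ry":0,"rz":0}]'
python3 - <<'E'
from h import *
d=cam("wrist");hsv=cv2.cvtColor(d["frame"],cv2.COLOR_BGR2HSV)
m=cv2.inRange(hsv,(0,0,90),(179,60,255));n,l,st,c=cv2.connectedComponentsWithStats(m)
for i in range(1,n):
    w=onz(d,*c[i],.022)
    if st[i,4]>400 and abs(w[0]-.323)<.05 and abs(w[1]+.134)<.06:print("white",st[i],w.round(4))
plan([.3232,-.1343,.05],65.15)
E
```

```text
time_s: 33.73
position: [0.3236, -0.1347, 0.2376]
ee_rot: [-0.0, -0.095, 0.996, 0.0]
force: [-0.3, 0.2, -0.2]
grip_width: 0.0856
gripper_force: 0.0
time_s: 34.4
position: [0.324, -0.1344, 0.2374]
ee_rot: [-0.0, -0.503, 0.864, 0.001]
force: [-0.1, -1.0, 0.6]
grip_width: 0.0858
gripper_force: 0.0
time_s: 34.73
position: [0.3242, -0.1346, 0.2378]
ee_rot: [-0.0, -0.537, 0.843, 0.0]
force: [0.5, -0.1, -0.5]
grip_width: 0.0849
gripper_force: 0.0
pos [ 0.3242 -0.1346  0.2379] head -114.99 q6 -1.74 shift units [4.000e-03 2.400e-02 4.697e+00] rz units -0.02 level [ 0.004  0.001 -0.   ] F [ 1.1  0.8 -0.2] tq [-0.02  0.03  0.02] w 0.0855 t 34.78
```

```bash
python3 -m jog '[{"x":0,"y":0.02,"z":0.8,"rx":0,"ry":0,"rz":0},{"x":0,"y":0,"z":0.8,"rx":0,"ry":0,"rz":0},{"x":0,"y":0,"z":0.8,"rx":0,"ry":0,"rz":0},{"x":0,"y":0,"z":0.8,"rx":0,"ry":0,"rz":0},{"x":0,"y":0,"z":0.8,"rx":0,"ry":0,"rz":0},{"x":0,"y":0,"z":0.6,"rx":0,"ry":0,"rz":0},{"x":0,"y":0,"z":0,"rx":0,"ry":0,"rz":0},{"x":0,"y":0,"z":0,"rx":0,"ry":0,"rz":0}]'
python3 - <<'E'
from h import *
plan([.3232,-.1343,.016],65.15)
E
```

```text
time_s: 35.45
position: [0.3227, -0.1337, 0.0538]
ee_rot: [-0.001, -0.538, 0.843, 0.001]
force: [0.1, -0.4, -0.4]
grip_width: 0.0854
gripper_force: 0.0
pos [ 0.3227 -0.1337  0.0538] head -114.91 q6 -1.74 shift units [ 0.008 -0.019  0.945] rz units -0.008 level [ 0.025  0.005 -0.   ] F [ 0.1 -0.4 -0.4] tq [-0.01 -0.05  0.01] w 0.0854 t 35.45
```

```bash
python3 -m jog '[{"x":0,"y":0,"z":0.5,"rx":0,"ry":0,"rz":0},{"x":0,"y":0,"z":0.42,"rx":0,"ry":0,"rz":0},{"x":0,"y":0,"z":0,"rx":0,"ry":0,"rz":0},{"x":0,"y":0,"z":0,"rx":0,"ry":0,"rz":0}]'
python3 -m jog '[{"x":0,"y":0,"z":0,"rx":0,"ry":0,"rz":0},{"x":0,"y":0,"z":0,"rx":0,"ry":0,"rz":0},{"x":0,"y":0,"z":0,"rx":0,"ry":0,"rz":0},{"x":0,"y":0,"z":0,"rx":0,"ry":0,"rz":0},{"x":0,"y":0,"z":0,"rx":0,"ry":0,"rz":0}]' -1 60
python3 - <<'E'
from h import *
plan([.3232,-.1343,.0158],65.15)
E
```

```text
time_s: 35.78
position: [0.324, -0.1346, 0.0183]
ee_rot: [0.0, -0.538, 0.843, -0.0]
force: [0.5, 1.1, 0.2]
grip_width: 0.0855
gripper_force: 0.0
time_s: 36.2
position: [0.3246, -0.135, 0.0191]
ee_rot: [0.0, -0.538, 0.843, -0.001]
force: [-3.8, 3.2, 25.4]
grip_width: 0.0617
gripper_force: 58.9
pos [ 0.3246 -0.135   0.0191] head -114.84 q6 -1.74 shift units [-0.     0.039  0.081] rz units 0.001 level [-0.021 -0.004  0.   ] F [-3.8  3.2 25.4] tq [ 0.59  0.87 -0.01] w 0.0617 t 36.2
```

```bash
python3 -m jog '[{"x":0,"y":0,"z":-0.5,"rx":0,"ry":0,"rz":0},{"x":0,"y":0,"z":-0.8,"rx":0,"ry":0,"rz":0},{"x":0,"y":0,"z":-0.8,"rx":0,"ry":0,"rz":0},{"x":0,"y":0,"z":-0.8,"rx":0,"ry":0,"rz":0},{"x":0,"y":0,"z":-0.8,"rx":0,"ry":0,"rz":0},{"x":0,"y":0,"z":-0.6,"rx":0,"ry":0,"rz":0},{"x":0,"y":0,"z":0,"rx":0,"ry":0,"rz":0},{"x":0,"y":0,"z":0,"rx":0,"ry":0,"rz":0}]'
python3 - <<'E'
from h import *
plan([.4707,-.0975,.18])
E
```

```text
time_s: 36.87
position: [0.3246, -0.135, 0.1912]
ee_rot: [0.001, -0.538, 0.843, -0.002]
force: [-0.3, -0.0, 0.0]
grip_width: 0.0611
gripper_force: 67.2
pos [ 0.3246 -0.135   0.1912] head -114.84 q6 -1.74 shift units [-2.385 -2.92   0.292] rz units -0.0 level [-0.037 -0.006  0.   ] F [-0.3 -0.   0. ] tq [ 0.01 -0.01 -0.01] w 0.0611 t 36.87
```

```bash
python3 -m jog '[{"x":-0.5,"y":-0.6,"z":0,"rx":0,"ry":0,"rz":0},{"x":-0.6,"y":-0.7,"z":0,"rx":0,"ry":0,"rz":0},{"x":-0.6,"y":-0.8,"z":0,"rx":0,"ry":0,"rz":0},{"x":-0.69,"y":-0.82,"z":0,"rx":0,"ry":0,"rz":0},{"x":0,"y":0,"z":0.5,"rx":0,"ry":0,"rz":0},{"x":0,"y":0,"z":0.5,"rx":0,"ry":0,"rz":0},{"x":0,"y":0,"z":0,"rx":0,"ry":0,"rz":0},{"x":0,"y":0,"z":0,"rx":0,"ry":0,"rz":0}]'
python3 - <<'E'
from h import *
plan([.4708,-.0975,.122])
E
```

```text
time_s: 37.53
position: [0.4671, -0.0964, 0.1482]
ee_rot: [-0.001, -0.538, 0.843, 0.002]
force: [0.4, -0.5, 0.0]
grip_width: 0.0617
gripper_force: 67.1
pos [ 0.4671 -0.0964  0.1482] head -114.84 q6 -1.49 shift units [-0.013 -0.099  0.655] rz units -0.0 level [ 0.032 -0.003  0.   ] F [ 0.4 -0.5  0. ] tq [ 0.01 -0.04 -0.01] w 0.0617 t 37.53
```

```bash
python3 -m jog '[{"x":0,"y":0,"z":0,"rx":0,"ry":0,"rz":0},{"x":0,"y":0,"z":0,"rx":0,"ry":0,"rz":0},{"x":0,"y":0,"z":0,"rx":0,"ry":0,"rz":0}]'
python3 - <<'E'
from h import *
plan([.4707,-.0975,.122])
E
```

```text
time_s: 37.78
position: [0.469, -0.0974, 0.1504]
ee_rot: [0.001, -0.538, 0.843, -0.001]
force: [-0.4, -0.2, -0.4]
grip_width: 0.0612
gripper_force: 67.1
pos [ 0.469  -0.0974  0.1504] head -114.87 q6 -1.49 shift units [-0.015 -0.039  0.709] rz units -0.0 level [-0.014  0.001  0.   ] F [-0.4 -0.2 -0.4] tq [-0.01 -0.01  0.01] w 0.0612 t 37.78
```

```bash
python3 -m jog '[{"x":-0.02,"y":-0.04,"z":0.15,"rx":0,"ry":0,"rz":0},{"x":0,"y":0,"z":0.15,"rx":0,"ry":0,"rz":0},{"x":0,"y":0,"z":0.15,"rx":0,"ry":0,"rz":0},{"x":0,"y":0,"z":0,"rx":0,"ry":0,"rz":0},{"x":0,"y":0,"z":0,"rx":0,"ry":0,"rz":0}]'
python3 - <<'E'
from h import *
plan([.4707,-.0975,.122])
E
```

```text
time_s: 38.2
position: [0.4699, -0.0968, 0.1307]
ee_rot: [-0.0, -0.538, 0.843, 0.001]
force: [-0.5, 0.4, -1.2]
grip_width: 0.0613
gripper_force: 67.1
pos [ 0.4699 -0.0968  0.1307] head -114.85 q6 -1.49 shift units [ 0.008 -0.025  0.219] rz units -0.0 level [ 0.011 -0.001  0.   ] F [-0.5  0.4 -1.2] tq [ 0.01 -0.04 -0.02] w 0.0613 t 38.2
```

```bash
python3 -m jog '[{"x":0,"y":-0.02,"z":0.1,"rx":0,"ry":0,"rz":0},{"x":0,"y":0,"z":0.1,"rx":0,"ry":0,"rz":0},{"x":0,"y":0,"z":0,"rx":0,"ry":0,"rz":0},{"x":0,"y":0,"z":0,"rx":0,"ry":0,"rz":0}]'
python3 - <<'E'
from h import *
plan([.4707,-.0975,.1151])
E
```

```text
time_s: 38.53
position: [0.471, -0.0972, 0.123]
ee_rot: [-0.0, -0.538, 0.843, 0.0]
force: [-0.2, 1.1, -1.1]
grip_width: 0.0613
gripper_force: 67.1
pos [ 0.471  -0.0972  0.123 ] head -114.84 q6 -1.49 shift units [0.01  0.003 0.198] rz units -0.0 level [ 0.004 -0.     0.   ] F [-0.2  1.1 -1.1] tq [0.13 0.08 0.01] w 0.0613 t 38.53
```

```bash
python3 -m jog '[{"x":0,"y":0,"z":0.08,"rx":0,"ry":0,"rz":0},{"x":0,"y":0,"z":0.08,"rx":0,"ry":0,"rz":0},{"x":0,"y":0,"z":0.04,"rx":0,"ry":0,"rz":0},{"x":0,"y":0,"z":0,"rx":0,"ry":0,"rz":0},{"x":0,"y":0,"z":0,"rx":0,"ry":0,"rz":0}]'
python3 - <<'E'
from h import *
plan([.4707,-.0975,.1151])
E
```

```text
time_s: 38.95
position: [0.4713, -0.0972, 0.1159]
ee_rot: [0.0, -0.538, 0.843, -0.0]
force: [-2.4, 1.9, 8.3]
grip_width: 0.0615
gripper_force: 68.2
pos [ 0.4713 -0.0972  0.1159] head -114.84 q6 -1.49 shift units [0.013 0.009 0.02 ] rz units -0.0 level [-0.005  0.002  0.   ] F [-2.4  1.9  8.3] tq [0.39 0.63 0.06] w 0.0615 t 38.95
```

```bash
python3 -m jog '[{"x":0,"y":0,"z":0.05,"rx":0,"ry":0,"rz":0},{"x":0,"y":0,"z":0.03,"rx":0,"ry":0,"rz":0},{"x":0,"y":0,"z":0,"rx":0,"ry":0,"rz":0},{"x":0,"y":0,"z":0,"rx":0,"ry":0,"rz":0}]'
python3 - <<'E'
from h import *
plan([.4707,-.0975,.1151],20.5)
E
```

```text
time_s: 39.28
position: [0.4714, -0.0972, 0.1155]
ee_rot: [0.001, -0.539, 0.843, -0.001]
force: [-16.6, 7.4, 51.8]
grip_width: 0.0612
gripper_force: 72.8
pos [ 0.4714 -0.0972  0.1155] head -114.83 q6 -1.49 shift units [0.013 0.012 0.011] rz units 6.497 level [-0.019  0.001  0.   ] F [-16.6   7.4  51.8] tq [ 1.37  3.65 -0.03] w 0.0612 t 39.28
```

Bottomed out at 52 N. Easing off, then turning clockwise.

```bash
python3 -m jog '[{"x":0,"y":0,"z":-0.06,"rx":0,"ry":0,"rz":0},{"x":0,"y":0,"z":0,"rx":0,"ry":0,"rz":0.6},{"x":0,"y":0,"z":0,"rx":0,"ry":0,"rz":0.6},{"x":0,"y":0,"z":0,"rx":0,"ry":0,"rz":0.6},{"x":0,"y":0,"z":0,"rx":0,"ry":0,"rz":0.6},{"x":0,"y":0,"z":0,"rx":0,"ry":0,"rz":0.6},{"x":0,"y":0,"z":0,"rx":0,"ry":0,"rz":0.6},{"x":0,"y":0,"z":0,"rx":0,"ry":0,"rz":0}]'
python3 - <<'E'
from h import *
plan([.4707,-.0975,.1151],20.5)
E
```

```text
time_s: 39.95
position: [0.4718, -0.0976, 0.1158]
ee_rot: [0.001, -0.343, 0.939, -0.001]
force: [-3.6, 2.4, 16.4]
grip_width: 0.0611
gripper_force: 68.9
pos [ 0.4718 -0.0976  0.1158] head -139.85 q6 -1.06 shift units [0.019 0.02  0.017] rz units 2.859 level [-0.016  0.006  0.   ] F [-3.6  2.4 16.4] tq [ 0.33  0.91 -0.27] w 0.0611 t 39.95
```

```bash
python3 -m jog '[{"x":0,"y":0,"z":0,"rx":0,"ry":0,"rz":0.6},{"x":0,"y":0,"z":0,"rx":0,"ry":0,"rz":0.6},{"x":0,"y":0,"z":0,"rx":0,"ry":0,"rz":0.6},{"x":0,"y":0,"z":0,"rx":0,"ry":0,"rz":0.5},{"x":0,"y":0,"z":0,"rx":0,"ry":0,"rz":0.4},{"x":0,"y":0,"z":0,"rx":0,"ry":0,"rz":0.2},{"x":0,"y":0,"z":0,"rx":0,"ry":0,"rz":0},{"x":0,"y":0,"z":0,"rx":0,"ry":0,"rz":0}]'
python3 - <<'E'
from h import *
plan([.4707,-.0975,.1151],20.5)
E
```

```text
time_s: 40.62
position: [0.4721, -0.098, 0.1158]
ee_rot: [0.001, -0.177, 0.984, -0.001]
force: [-3.8, -0.8, 14.7]
grip_width: 0.0613
gripper_force: 68.7
pos [ 0.4721 -0.098   0.1158] head -159.56 q6 -0.71 shift units [0.029 0.023 0.017] rz units -0.008 level [-0.02   0.013  0.   ] F [-3.8 -0.8 14.7] tq [-0.12  0.77 -0.1 ] w 0.0613 t 40.62
```

```bash
python3 -m jog '[{"x":0,"y":0,"z":0,"rx":0,"ry":0,"rz":0.3},{"x":0,"y":0,"z":0,"rx":0,"ry":0,"rz":0.3},{"x":0,"y":0,"z":0,"rx":0,"ry":0,"rz":0},{"x":0,"y":0,"z":0,"rx":0,"ry":0,"rz":0}]'
python3 - <<'E'
from h import *
plan([.4707,-.0975,.1151],20.5)
E
```

```text
time_s: 40.95
position: [0.4713, -0.0976, 0.1158]
ee_rot: [0.0, -0.142, 0.99, -0.001]
force: [-6.0, 1.1, 19.0]
grip_width: 0.0607
gripper_force: 69.2
pos [ 0.4713 -0.0976  0.1158] head -163.62 q6 -0.64 shift units [0.014 0.006 0.017] rz units -0.599 level [-0.012  0.004  0.   ] F [-6.   1.1 19. ] tq [0.13 1.4  0.5 ] w 0.0607 t 40.95
```

```bash
python3 -m jog '[{"x":0,"y":0,"z":0,"rx":0,"ry":0,"rz":-0.2},{"x":0,"y":0,"z":-0.06,"rx":0,"ry":0,"rz":0},{"x":0,"y":0,"z":-0.06,"rx":0,"ry":0,"rz":0},{"x":0,"y":0,"z":0,"rx":0,"ry":0,"rz":0},{"x":0,"y":0,"z":0,"rx":0,"ry":0,"rz":0}]'
python3 - <<'E'
from h import *
plan([.4707,-.0975,.1151],20.5)
E
python3 -m jog '[{"x":0,"y":0,"z":0,"rx":0,"ry":0,"rz":0},{"x":0,"y":0,"z":0,"rx":0,"ry":0,"rz":0},{"x":0,"y":0,"z":0,"rx":0,"ry":0,"rz":0},{"x":0,"y":0,"z":-0.4,"rx":0,"ry":0,"rz":0},{"x":0,"y":0,"z":-0.8,"rx":0,"ry":0,"rz":0},{"x":0,"y":0,"z":-0.8,"rx":0,"ry":0,"rz":0},{"x":0,"y":0,"z":-0.8,"rx":0,"ry":0,"rz":0},{"x":0,"y":0,"z":0,"rx":0,"ry":0,"rz":0}]' 1
python3 -m jog '[{"x":0.5,"y":0,"z":0,"rx":0,"ry":0,"rz":0},{"x":0,"y":0,"z":0,"rx":0,"ry":0,"rz":0},{"x":0,"y":0,"z":0,"rx":0,"ry":0,"rz":0}]' 1
```

```text
time_s: 41.37
position: [0.4712, -0.0973, 0.1198]
ee_rot: [0.0, -0.154, 0.988, -0.0]
force: [-3.4, 2.6, 10.0]
grip_width: 0.0608
gripper_force: 68.2
pos [ 0.4712 -0.0973  0.1198] head -162.28 q6 -0.66 shift units [ 0.014 -0.001  0.117] rz units -0.405 level [-0.003  0.002  0.   ] F [-3.4  2.6 10. ] tq [0.23 0.76 0.17] w 0.0608 t 41.37
time_s: 42.03
position: [0.4739, -0.0983, 0.2368]
ee_rot: [0.004, -0.154, 0.988, -0.002]
force: [1.6, -0.7, 0.5]
grip_width: 0.0852
gripper_force: 0.0
time_s: 42.28
position: [0.4518, -0.1035, 0.2313]
ee_rot: [0.0, -0.154, 0.988, -0.0]
force: [1.0, -0.2, 0.3]
grip_width: 0.0852
gripper_force: 0.0
```

```bash
python3 - <<'E'
from h import *
d=cam("wrist");f=d["frame"];hsv=cv2.cvtColor(f,cv2.COLOR_BGR2HSV);cv2.imwrite("pics/fin.png",f)
m=cv2.inRange(hsv,(0,0,100),(179,50,255)); r=cv2.inRange(hsv,(0,150,60),(6,255,255))|cv2.inRange(hsv,(172,150,60),(179,255,255)); g=cv2.inRange(hsv,(50,120,40),(80,255,255))
u,v=proj(d,[.470,-.0973,.123]).astype(int);print(u,v)
box=np.zeros_like(m);box[v-60:v+50,u-60:u+60]=255
mm=cv2.morphologyEx(m&box,cv2.MORPH_OPEN,np.ones((3,3)))
n,l,st,c=cv2.connectedComponentsWithStats(mm);i=1+np.argmax(st[1:,4])
cn=max(cv2.findContours((l==i).astype(np.uint8),0,1)[0],key=cv2.contourArea);h=cv2.convexHull(cn)[:,0]
W=np.array([onz(d,*q,.123)[:2] for q in h.astype(float)])
for _ in range(4):
    A=np.c_[2*W,np.ones(len(W))];s=np.linalg.lstsq(A,(W**2).sum(1),rcond=None)[0];C=s[:2];R=np.sqrt(s[2]+C@C);e=np.abs(np.linalg.norm(W-C,axis=1)-R);W=W[e<max(.0008,np.percentile(e,85))]
print("cap",C.round(4),R.round(4),len(W),st[i])
for nm,k in(("red",r),("green",g)):
    n,l,st,c=cv2.connectedComponentsWithStats(k&box)
    for i in range(1,n):
        if st[i,4]>8:
            o=[]
            for z,J in((.123,C),(.097,np.array([.470,-.0973]))):
                w=onz(d,*c[i],z)[:2]-J;o+=[round(np.hypot(*w)*1000,1),round(np.degrees(np.arctan2(w[1],w[0])),1)]
            print(nm,st[i].tolist(),"top r,ang",o[:2],"shoulder r,ang",o[2:])
s=cam("scene");fs=s["frame"];hs=cv2.cvtColor(fs,cv2.COLOR_BGR2HSV)
k=cv2.inRange(hs,(0,0,150),(179,70,255));k[:150]=0;k[185:]=0;k[:,:222]=0;k[:,270:]=0
n,l,st,c=cv2.connectedComponentsWithStats(k);print([(st[i,4],onz(s,*c[i],.123).round(4)) for i in range(1,n) if st[i,4]>40])
tabs("scene")
E
```

```text
251 209
cap [ 0.4682 -0.0972] 0.033 20 [ 217  171   71   72 3785]
red [263, 164, 5, 5, 23] top r,ang [np.float64(39.6), np.float64(-177.9)] shoulder r,ang [np.float64(36.5), np.float64(177.6)]
red [214, 186, 5, 6, 24] top r,ang [np.float64(36.4), np.float64(-102.1)] shoulder r,ang [np.float64(36.3), np.float64(-91.7)]
red [288, 209, 3, 7, 17] top r,ang [np.float64(32.6), np.float64(100.6)] shoulder r,ang [np.float64(38.6), np.float64(88.9)]
red [235, 217, 16, 22, 144] top r,ang [np.float64(22.2), np.float64(-3.9)] shoulder r,ang [np.float64(32.0), np.float64(2.6)]
green [233, 165, 5, 5, 19] top r,ang [np.float64(39.8), np.float64(-140.6)] shoulder r,ang [np.float64(36.5), np.float64(-137.1)]
green [285, 183, 5, 5, 18] top r,ang [np.float64(36.6), np.float64(143.7)] shoulder r,ang [np.float64(37.1), np.float64(133.0)]
[(np.int32(50), array([ 0.4821, -0.0757,  0.123 ]))]
scene [381. 171.] 55 rect c 0.3811 0.3312 size 40.6 15.9 yaw 42.4
```

```bash
python3 - <<'E'
from h import *
d=cam("wrist");hsv=cv2.cvtColor(d["frame"],cv2.COLOR_BGR2HSV)
r=cv2.inRange(hsv,(0,120,60),(6,255,255))|cv2.inRange(hsv,(172,120,60),(179,255,255));r[:214]=0;r[242:]=0;r[:,:228]=0;r[:,258:]=0
P=np.array([onz(d,*q[::-1],.123)[:2] for q in np.argwhere(r>0).astype(float)])
P=P[np.argsort(P[:,0])];n=len(P);t=P[:n//4].mean(0)
hd=P[-n//2:].mean(0)
print(n,P.min(0),P.max(0),np.degrees(np.arctan2(*(hd-t)[::-1])))
s=cam("scene");cv2.imwrite("pics/fs.png",s["frame"]);plan([.45,-.1,.23])
E
```

```text
163 [ 0.47716895 -0.10622597] [ 0.5002173  -0.09151744] -2.8484345931530077
pos [ 0.4524 -0.1033  0.231 ] head -162.27 q6 -0.69 shift units [0.032 0.096 0.026] rz units -0.0 level [ 0.002 -0.002  0.   ] F [-0.5 -0.2 -0.1] tq [ 0.05  0.   -0.01] w 0.0851 t 42.53
```

The arrow is at -2.8° and the jar's dots at -1.9°, so the cap is locked within 1–2°. Its height and centring fit, the knob is off and the arm is clear. Handing in.

```bash
python3 -c "
from station import job
print(job.finish_job())"
```

```text
the job is handed in; nothing more can be done
None
```

I handed the job in after 43 s: all three tablets are in the jar, the cap is back on and measured within about 1–2° of locked, the dimmer knob is at its off stop, and no bystander was touched as far as I saw; the hand-in returned no verdict.

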